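# Set a lever blank against the stop of a drill jig and clamp it

## Robot

A 6-joint arm with a two-finger parallel gripper is mounted at the origin on the work surface. World frame = base frame: x ahead of the robot, y to its left, z up, the work surface at z = 0. Lengths are in m, angles in degrees, forces in N, time in s.
With the tool pointing down it reaches from about 0.25 to 0.725 m from the base axis. Payload 9.7 kg.
Tool frame: the origin (TCP) lies at the very end of the fingers, on their centre line; the grasp point (between the pads) lies 19 mm behind it (bot.pinch_z is the distance from the TCP to the grasp point, in m); x points along the fingers, z is the direction in which the jaws open and shut, and the axes are right-handed (so a half turn about x gives the same grasp; the last joint's range is limited). The gripper opens to 85 mm and grips with 20 to 120 N. Pads are 22 mm wide; open, the fingers measure 114 mm over their backs; the gripper's body (76 mm by 85 mm) begins 54 mm behind the grasp point. The pads swing forward as they close: fully open they stand 13 mm farther back than shut.
Start: joints at [-72.135, 4.979, 10.078, 95.1, 0, 90], TCP at [0.169, -0.523, 0.231] pointing down, gripper open.
Joint ranges: [-179.16, 179.16], [-48.56, 103.87], [-65.8, 70.77], [-126.05, 130.52], [-82.76, 87.17], [-180, 180]. Speed limits (degrees/s): [127.2, 127.2, 147.25, 180, 180, 180].

## Interface

Orientations are given as [roll, pitch, yaw] about the fixed x, y, z axes, in that order (R = Rz(yaw) Ry(pitch) Rx(roll)).
In Python, from workcell import bot gives the robot as it stands.
- The arm moves only by the tool play_rows, never from a script. Its argument "rows" is a list of rows, each a list of 3 entries, a list of its own where there are three numbers: the shift along the tool's x, y, z in cm, then the turn about the tool's x in degrees, then the finger opening in cm, from 0 to 8.54. A call has 1 to 12 rows; each row is the pose to reach, as a shift and turn from the pose commanded when the call began, along the tool's axes at that moment; what a row does not reach only later rows make up. A row lasts 1/12 s, in which the tool goes at most 41.7 mm and 7.16 degrees, less where a joint would pass 70% of its speed; a pose out of reach is approached as far as the arm can. A call with a gripper value outside its range is refused whole. The fingers move at their own pace and stop on an object; "squeeze" is the grip in N (left out, the last holds). Time passes only in rows, so rows that repeat a pose let the fingers close. It gives the time, the measured TCP pose, the force and the opening at its end, in the units of the state.
- bot.get_obs(): the state, without advancing time (a new reading comes with each control period).
- bot.camera(name): name is "side" or "top"; returns (picture, depth): 384x512x3 uint8, blue, green, red; 384x512 float32, m along the optical axis (not along the pixel's ray), 0 where there is no reading.
- bot.camera_model(name): a dict with "fx", "fy", "cx", "cy" (pixels), "origin" and "attitude" of the camera in the world. Camera axes: x right, y down, z forward; pixel columns grow to the right and rows downward; lengths in m; the calibration is good to about 2 mm. A picture is of the moment at which its call begins. camera_model takes no time and is no camera call.
- bot.job_done(): hands the job in, once; it reports no verdict.
The state is a dict: "time": time; "q": joint angles; "qd": joint speeds; "joint_efforts": joint torques, N m; "ee_pos": TCP position; "tcp_rot": TCP orientation; "wrist_force": force on the tool from outside, world axes, zero at the start; "torque": the same for the moment, N m; "opening": finger opening in m.
Only numpy, scipy, OpenCV 4.12 (cv2) and the standard library are available. Lean on these libraries where they do the work, as an engineer would, in place of code of your own. Each camera call takes 0.05 s, during which the arm holds its last target.

## Task

Get the drill jig ready for drilling: somebody left the spanner lying on its base plate in the way, so put it back in its empty cutout in the foam tray, fully down in the recess. Then swing the lever blank round on its pin, in under the bush plate, until its free end is right up against the brass stop. Finally pull the red-knobbed clamp lever over and fully down so that the blank is clamped there; leave the file, hammer and bottle alone.

Things in the scene. Friction and masses are not known exactly. Their poses are not given: they have to be found in the camera images.
- jig: Drill jig bolted to the bench. Origin on the axis of its upright pin, at bench level; z up; y = the way the blank must finally point; x = the way its free end travels at the last (away from the robot). Grey base plate 20 mm thick, x -205 to 66, y -42 to 205 mm. Blue clamp bracket x 30 to 62, y 10 to 42, its fork reaching over the blank to x -12, top 69 mm above the bench.
- jig_pin (a point): Axis of the steel locating pin (16 mm across, 26 mm high above the base plate), at the top of the base plate, 20 mm above the bench.
- jig_stop (a point): Point on the brass stop (upright dowel 14 mm across, 24 mm high, centre at jig x 23, y 150 mm) that the blank's edge must touch: jig x 16, y 150, 9 mm above the base plate. Seen from above through a window in the bush plate (x -6 to 40, y 132 to 168).
- bush_plate (a point): Middle of the lower front edge (robot side) of the dark bush plate: jig x -26, y 120, 60 mm above the bench. Plate 14 mm thick, x -26 to 62, y 46 to 194, two bushes 4 mm high on top, on two 20 mm pillars at x 48, y 60 and 180. It overhangs the near edge of the home blank by 10 mm, 22 mm above it: an upright finger cannot push the blank home, one leaning 25 to 45 degrees, tip forward, can.
- blank: Aluminium lever blank: bar 32 mm wide, 18 thick, 200 long, 0.2 to 0.45 kg, loose and flat on the base plate, a 17 mm hole over the pin. Origin: hole centre on the underside; y along the bar to the round free end, z up. Starts pointing roughly at the robot; swings clockwise seen from above by 69 to 84 degrees to have the jig's orientation (within half a degree against the stop: near edge at jig x -16).
- blank_end (a point): Tip of the blank's free end on its centre line, 180 mm from the hole, 9 mm above the underside. Against the stop it lies at jig x about 0, y 180 mm.
- clamp (a joint): Angle of the cam clamp lever: 0 upright (released), 1.40 rad fully down, pointing to jig -x (the robot), 10 degrees above level. Stays where it is left; takes 2 to 5 N at the knob; in the last 0.35 rad the cam presses on the blank and drags it towards the stop. Starts at 0 to 0.35. With the lever down first the blank cannot get under the cam.
- clamp_knob (a point): Centre of the red ball knob (28 mm across) on the 12 mm thick clamp lever, 122 mm from the lever's axle.
- clamp_axle (a point): Point on the lever's axle (parallel to the jig's y axis) in the plane in which the lever swings: jig x 0, y 26 mm, 57 mm above the bench.
- spanner: Steel combination spanner, 168 mm long, 0.14 kg, flat on the base plate, jaw away from the robot. Origin under its middle (it balances within 10 mm of there); x along it to the open jaw, z up. Jaw head about 36 mm wide, centre x 62; ring end 24 mm across, centre x -73; both 9 mm thick. Shank between them 13 mm wide, 1 to 8 mm above the underside.
- spanner_jaw (a point): Point in the spanner's open jaw, at spanner x 70 mm, 4.5 mm above its underside.
- tray: Foam tool tray fixed to the bench, 220 x 170 mm, black on yellow, top 24 mm above the bench. Origin at bench level under the middle of the empty spanner cutout; x along the cutout to its wide end (for the jaw), z up; it fills x -110 to 110, y -58 to 112. Green-handled pliers fill the next cutout at y 62 to 104. Spanner home = axes parallel to the tray's, its origin 12 mm above the tray's.
- tray_jaw (a point): Where the spanner's jaw point lies when the spanner is home. The cutout is 12 mm deep, flat yellow floor: jaw pocket tray x 44 to 90, 44 mm wide; shank channel 19 mm wide; ring pocket x -89 to -56, 30 mm wide; across the middle a finger slot, x -25 to 25, 92 mm long in y, equally deep. About 3 mm to spare all round.
- file: Bystander: flat file with wooden handle, 310 mm long, at the right of the tray. Leave alone.
- hammer: Bystander: hammer, 280 mm long, left of the jig. Leave alone.
- bottle: Bystander: clear water bottle, 64 mm across, 200 mm high, behind the tray. Leave alone.
Mind the look-alikes: they are no part of the job. Several things have the shape of the spanner; the one meant has the colours described above. There is more than one size of the blank; the job needs the larger.

How it is judged:
By the outcome, as a careful person would: the job done as asked, in the order asked, and still so for the second after the job is handed in, with the robot touching nothing.
It also fails if it takes over 67 s, if anything falls off the work surface, if the arm or the gripper's body presses on something with over 40 N, if the wrist force passes 120 N, or if a joint passes its speed limit or range.

## Working session

There is one attempt and no reset: what is moved stays moved. The work goes in short steps, Python scripts to look and compute and a tool call to move; the robot and the scene stay as the last step left them, time stands still between calls to the robot, and variables do not carry over. Pictures are saved under pics/ and viewed, and the job is handed in when it is done.

Besides the shell and the picture viewer there is one more tool, called after ">>>" as a command line: name --argument value ..., lists and objects as JSON in quotes. play_rows: Moves the arm, as the interface text tells. Its arguments: {"type":"object","properties":{"rows":{"type":"array"},"squeeze":{"type":"number"}},"required":["rows"]}

```bash
ls -a; mkdir -p pics; python3 - <<'E'
from workcell import bot
import cv2,numpy as np
print(bot.get_obs()); print(bot.pinch_z)
for n in("side","top"):
    p,d=bot.camera(n); cv2.imwrite(f"pics/{n}0.png",p); np.save(f"pics/{n}0.npy",d); print(n,bot.camera_model(n))
E
```

```text
.
..
pics
{'time': 0.0, 'q': array([-7.21357802e+01,  5.01231774e+00,  1.00332226e+01,  9.51012392e+01,
       -3.62229902e-04,  9.00005990e+01]), 'qd': array([ 0.04257157,  0.02933702,  0.03049958, -0.10184496, -0.08243685,
        0.00241569]), 'joint_efforts': array([ 2.80553017e-03, -5.20398545e+01,  4.64790058e+01,  1.68541790e-02,
       -1.19204374e-04,  5.59300258e-05]), 'ee_pos': array([ 0.16864148, -0.52324691,  0.23056038]), 'tcp_rot': array([-179.7410544 ,   89.91966488,  108.12256662]), 'wrist_force': array([-0.2735994 , -0.35795653,  0.48728428]), 'torque': array([0.03870137, 0.0496376 , 0.0107728 ]), 'opening': 0.08531450420841127}
0.0187
side {'fx': 358.4608656040266, 'fy': 358.4608656040266, 'cx': 250.02432425192382, 'cy': 184.20869381330576, 'origin': array([0.4882665 , 0.73951822, 0.93630459]), 'attitude': array([-136.25305942,    0.51647939, -172.72038365])}
top {'fx': 496.183558966359, 'fy': 496.183558966359, 'cx': 246.6833780462371, 'cy': 193.77507988276074, 'origin': array([ 0.4557248 , -0.02771155,  1.89990036]), 'attitude': array([-175.26954113,   -0.79926227,  -90.22967926])}
```

View pics/top0.png

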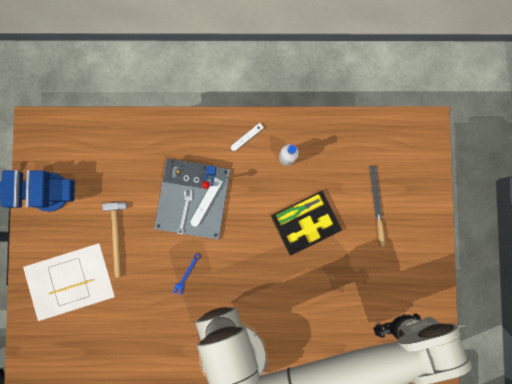

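View pics/side0.png

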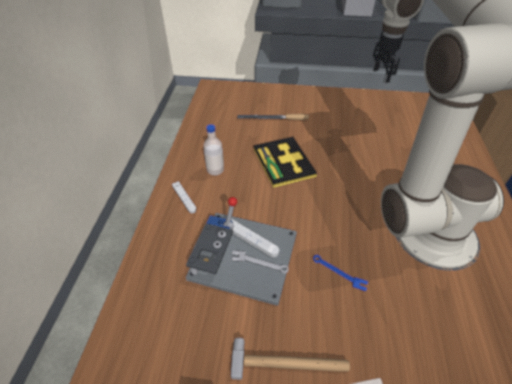

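The top view shows the steel spanner on the jig plate at about (186,210) and a blue look-alike at (187,273). The blank on the pin is at (207,203), and a smaller loose look-alike is at (247,137). The tray is at (307,222), its empty cross-shaped cutout at (309,229). I choose the steel spanner and the blank on the pin, and check both in a close crop.

```bash
cat > h.py <<'E'
import numpy as np,cv2
from scipy.spatial.transform import Rotation as Ro
from workcell import bot
def R(rpy): return Ro.from_euler('xyz',rpy,degrees=True).as_matrix()
def cam(n):
    m=bot.camera_model(n); return m,R(m['attitude']),np.array(m['origin'])
def onplane(n,uv,z):
    m,A,o=cam(n); uv=np.atleast_2d(np.array(uv,float))
    d=np.c_[(uv[:,0]-m['cx'])/m['fx'],(uv[:,1]-m['cy'])/m['fy'],np.ones(len(uv))]@A.T
    return o+d*((z-o[2])/d[:,2])[:,None]
def proj(n,P):
    m,A,o=cam(n); c=(np.atleast_2d(P)-o)@A
    return np.c_[c[:,0]/c[:,2]*m['fx']+m['cx'],c[:,1]/c[:,2]*m['fy']+m['cy']]
def cloud(n,d):
    m,A,o=cam(n); v,u=np.mgrid[:d.shape[0],:d.shape[1]]
    c=np.stack([(u-m['cx'])/m['fx']*d,(v-m['cy'])/m['fy']*d,d],-1)
    return c@A.T+o
def crop(p,u0,v0,u1,v1,s,f):
    cv2.imwrite(f,cv2.resize(p[v0:v1,u0:u1],None,fx=s,fy=s,interpolation=cv2.INTER_CUBIC))
E
python3 - <<'E'
from h import *
p=cv2.imread('pics/top0.png'); d=np.load('pics/top0.npy'); C=cloud('top',d)
for uv in [(100,330),(300,300),(160,225),(400,150),(207,203),(280,235),(309,229)]: print(uv,C[uv[1],uv[0]].round(4))
crop(p,145,150,240,245,6,'pics/c_jig.png'); crop(p,260,180,350,265,6,'pics/c_tray.png')
s=cv2.imread('pics/side0.png'); crop(s,175,185,305,310,6,'pics/c_jigs.png')
ds=np.load('pics/side0.npy'); S=cloud('side',ds)
for uv in [(300,320),(400,300),(280,295),(263,243)]: print(uv,S[uv[1],uv[0]].round(4))
E
```

```text
(100, 330) [0.1036 0.4952 0.0034]
(300, 300) [ 0.2088 -0.2553 -0.0038]
(160, 225) [0.4938 0.2722 0.0254]
(400, 150) [ 0.7812 -0.6502  0.0043]
(207, 203) [0.5751 0.0946 0.0424]
(280, 235) [ 0.4545 -0.1797  0.0223]
(309, 229) [ 0.4768 -0.2911  0.0119]
(300, 320) [ 0.4154  0.3292 -0.002 ]
(400, 300) [0.1456 0.2416 0.0027]
(280, 295) [0.4734 0.2762 0.0205]
(263, 243) [0.5356 0.1261 0.0396]
```

View pics/c_jig.png

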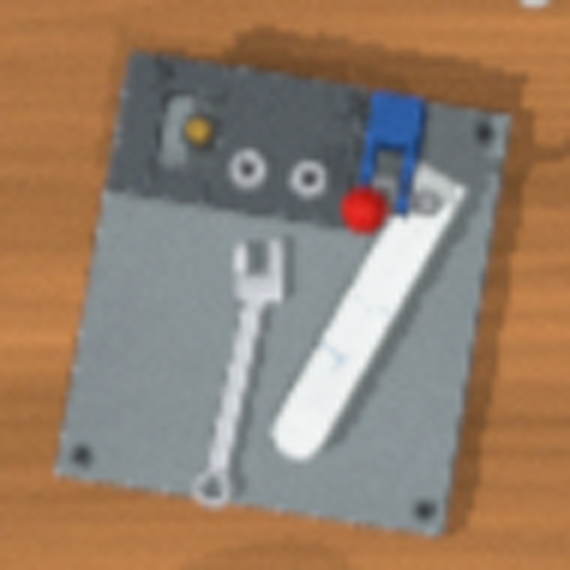

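View pics/c_tray.png

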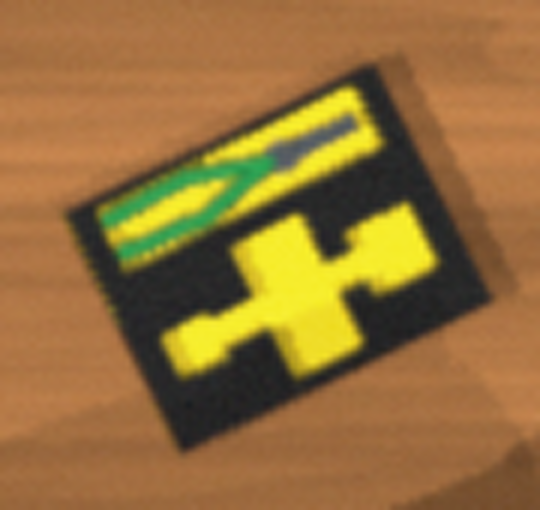

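View pics/c_jigs.png

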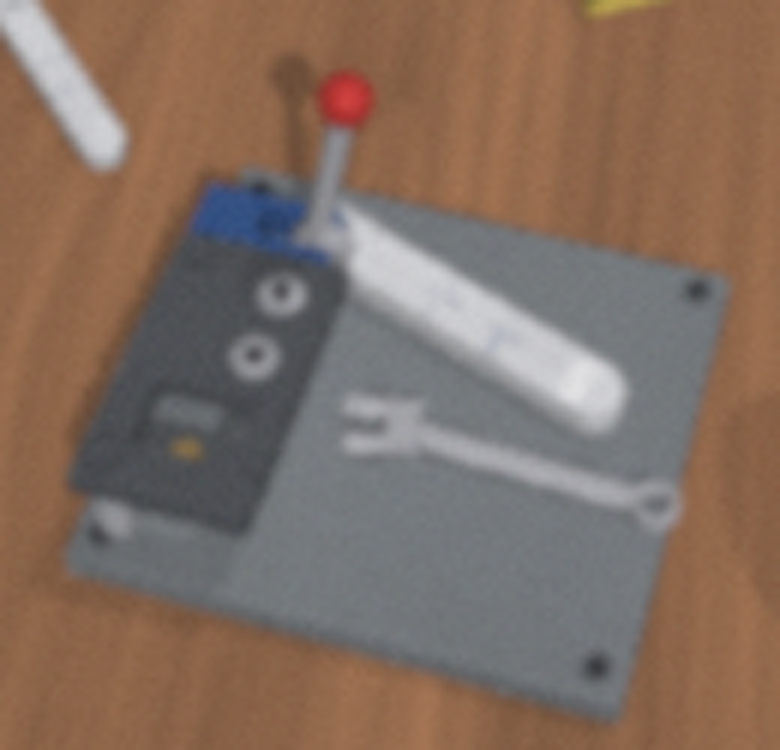

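The crops confirm the choice: the grey steel spanner has its jaw at the crop's top (188,195) and its ring at (180,231). The blank has its hole at the pin and its free end near (194,223). The red knob is nearly upright, at about (205,185). Next I measure poses with subpixel masks in both views.

```bash
cat > meas.py <<'E'
from h import *
S=6
def up(p): return cv2.resize(p,None,fx=S,fy=S,interpolation=cv2.INTER_CUBIC)
def dn(c): return (np.array(c,float).reshape(-1,2)+0.5)/S-0.5
def rect(n,mask,z):
    cs,_=cv2.findContours(mask,cv2.RETR_EXTERNAL,cv2.CHAIN_APPROX_NONE)
    c=max(cs,key=cv2.contourArea); P=onplane(n,dn(c),z)[:,:2]
    r=cv2.minAreaRect((P*1000).astype(np.float32)); return P*1000,r
def quad(n,mask,z):
    # robust line fit per side, corners
    P,r=rect(n,mask,z); b=cv2.boxPoints(r); L=[]
    for i in range(4):
        a,e=b[i],b[(i+1)%4]; t=(e-a)/np.linalg.norm(e-a); nn=np.array([-t[1],t[0]])
        s=(P-a)@t; q=(P-a)@nn; l=np.linalg.norm(e-a)
        k=(s>.12*l)&(s<.88*l)&(abs(q)<8)
        vx,vy,x0,y0=cv2.fitLine(P[k].astype(np.float32),cv2.DIST_HUBER,0,.01,.01).ravel(); L.append((x0,y0,vx,vy))
    out=[]
    for i in range(4):
        a=L[i-1];c=L[i]; A=np.array([[a[2],-c[2]],[a[3],-c[3]]]); t=np.linalg.solve(A,[c[0]-a[0],c[1]-a[1]]); out.append([a[0]+t[0]*a[2],a[1]+t[0]*a[3]])
    return np.array(out)
E
python3 - <<'E'
from meas import *
for n,jb,tb in (('top',(145,150,240,250),(262,180,350,262)),('side',(175,190,305,310),(245,130,325,195))):
    p=up(cv2.imread(f'pics/{n}0.png')); hsv=cv2.cvtColor(p,cv2.COLOR_BGR2HSV); H,Sa,V=[hsv[...,i].astype(int) for i in range(3)]
    def box(b):
        m=np.zeros(H.shape,np.uint8); m[b[1]*S:b[3]*S,b[0]*S:b[2]*S]=1; return m
    b,g,r=[p[...,i].astype(int) for i in range(3)]
    plate=((r-b<12)&(V>40)).astype(np.uint8)*box(jb)
    plate=cv2.morphologyEx(plate,cv2.MORPH_OPEN,np.ones((25,25),np.uint8))
    plate=cv2.morphologyEx(plate,cv2.MORPH_CLOSE,np.ones((41,41),np.uint8))
    q=quad(n,plate,.02); print(n,'plate',q.round(1).tolist(),np.linalg.norm(q-np.roll(q,-1,0),axis=1).round(1))
    wood=(r-b>35)&(r>g+15)&(abs(H-15)<9)&(V>60)&(Sa<190)
    tray=(((V<60)|((H>20)&(H<95)&(Sa>100)))).astype(np.uint8)*box(tb)
    tray=cv2.morphologyEx(tray,cv2.MORPH_CLOSE,np.ones((31,31),np.uint8)); tray=cv2.morphologyEx(tray,cv2.MORPH_OPEN,np.ones((31,31),np.uint8))
    q=quad(n,tray,.024); print(n,'tray',q.round(1).tolist(),np.linalg.norm(q-np.roll(q,-1,0),axis=1).round(1))
    yel=((H>22)&(H<35)&(Sa>150)&(V>110)).astype(np.uint8)*box(tb)
    cs,_=cv2.findContours(yel,cv2.RETR_EXTERNAL,cv2.CHAIN_APPROX_NONE)
    for c in cs:
        if cv2.contourArea(c)>3000:
            P=onplane(n,dn(c),.012)[:,:2]*1000; rr=cv2.minAreaRect(P.astype(np.float32)); print('yel',cv2.contourArea(c),np.round(rr[0],1),np.round(rr[1],1),round(rr[2],2))
    red=(((H<6)|(H>172))&(Sa>170)&(V>90)).astype(np.uint8)*box((170,150,260,240))
    cs,_=cv2.findContours(red,cv2.RETR_EXTERNAL,cv2.CHAIN_APPROX_NONE); c=max(cs,key=cv2.contourArea); (u,v),rad=cv2.minEnclosingCircle(c); print('knob',dn([u,v]),rad/S)
    vis=p.copy(); vis[cv2.dilate(plate,np.ones((3,3)))-plate>0]=(0,0,255); vis[cv2.dilate(tray,np.ones((3,3)))-tray>0]=(255,0,255)
    if n=='top': cv2.imwrite('pics/m1.png',cv2.resize(vis[150*S:262*S,145*S:350*S],(800,437)))
    else: cv2.imwrite('pics/m2.png',cv2.resize(vis[125*S:310*S,175*S:330*S],(500,597)))
E
```

```text
top plate [[442.1000061035156, 53.79999923706055], [708.5999755859375, 10.699999809265137], [748.0, 250.5], [481.6000061035156, 294.70001220703125]] [269.9 243.1 270.  244.1]
top tray [[381.70001220703125, -217.5], [474.20001220703125, -411.0], [620.5, -339.3999938964844], [526.5, -145.60000610351562]] [214.4 162.9 215.4 161.7]
yel 22910.5 [ 477.5 -291.5] [ 95.9 181.9] 26.14
yel 7976.0 [ 567.1 -285.4] [ 46.9 120.8] 25.44
knob [[205.21995036 184.50787354]] 3.5171562830607095
side plate [[438.70001220703125, 56.5], [719.7999877929688, 9.699999809265137], [760.0, 258.0], [478.3999938964844, 304.5]] [285.  251.5 285.5 251.1]
side tray [[370.1000061035156, -197.10000610351562], [472.20001220703125, -406.3999938964844], [621.0999755859375, -333.1000061035156], [522.2000122070312, -122.5]] [232.9 166.  232.7 169.4]
knob [[232.18874105 201.03499349]] 4.14367135365804
```

View pics/m1.png

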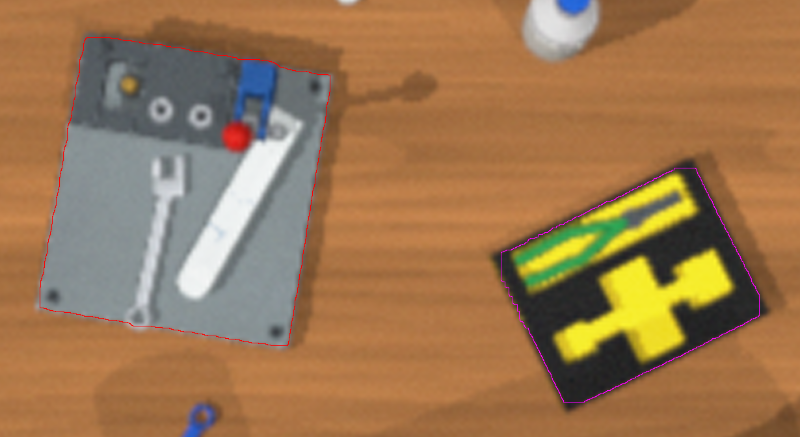

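View pics/m2.png

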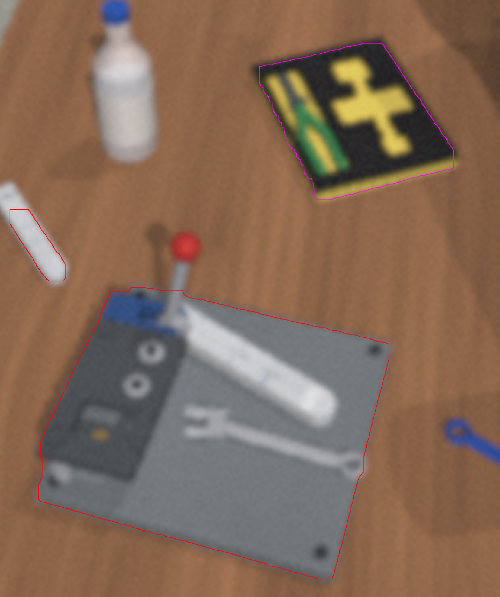

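```bash
python3 - <<'E'
from meas import *
jo=np.array([650.5,60.7]); ja=np.radians(-9.3); J=np.array([[np.cos(ja),-np.sin(ja)],[np.sin(ja),np.cos(ja)]])
for n in('top','side'):
    p=up(cv2.imread(f'pics/{n}0.png')).astype(int); V=p.max(2); sat=V-p.min(2); Pj={}
    for nm,z in(('sp',.029),('bl',.038)):
        pts=np.array([[-205,-42],[66,-42],[66,205],[-205,205]])@J.T+jo
        # region mask via jig polygons (at the z)
        if nm=='sp': poly=[[-230,60],[-40,75],[-40,190],[-230,190]]
        else: poly=[[-220,-42],[20,-42],[20,45],[-30,55],[-200,72]]
        W=np.c_[(np.array(poly)@J.T+jo)/1000,np.full(len(poly),z)]
        uv=((proj(n,W)+.5)*S).astype(np.int32); m=np.zeros(V.shape,np.uint8); cv2.fillPoly(m,[uv],1)
        th=148 if nm=='sp' else 185
        mk=((V>th)&(sat<45)).astype(np.uint8)*m
        cs,_=cv2.findContours(mk,cv2.RETR_EXTERNAL,cv2.CHAIN_APPROX_NONE); c=max(cs,key=cv2.contourArea)
        f=np.zeros_like(m); cv2.drawContours(f,[c],-1,1,-1); ys,xs=np.nonzero(f&mk)
        P=onplane(n,dn(np.c_[xs,ys]),z)[:,:2]*1000
        r=cv2.minAreaRect(P.astype(np.float32)); print(n,nm,len(P),np.round(r[0],1),np.round(r[1],1),round(r[2],2))
        vx,vy,x0,y0=cv2.fitLine(P.astype(np.float32),cv2.DIST_HUBER,0,.01,.01).ravel(); a=np.array([vx,vy]); a=a if a[0]>0 else -a
        s=(P-[x0,y0])@a; q=(P-[x0,y0])@[-a[1],a[0]]
        print('  dir',np.degrees(np.arctan2(a[1],a[0])).round(2),'ends',(np.array([x0,y0])+s.min()*a).round(1),(np.array([x0,y0])+s.max()*a).round(1))
        for b in np.arange(np.floor(s.min()/12)*12,s.max(),12):
            k=(s>=b)&(s<b+12); 
            if k.sum()>10: print('   ',int(b-s.min()),(q[k].min()).round(1),q[k].max().round(1),end=';')
        print()
        b=V.clip(0,255).astype(np.uint8)
        vis=cv2.cvtColor(b,cv2.COLOR_GRAY2BGR); vis[(cv2.dilate(f,np.ones((3,3)))-f)>0]=(0,0,255)
        x,y,w,h=cv2.boundingRect(c); cv2.imwrite(f'pics/m_{n}_{nm}.png',cv2.resize(vis[y-40:y+h+40,x-40:x+w+40],(400,500)))
E
cd pics; python3 -c "
import cv2
cv2.imwrite('m_all.png',cv2.resize(cv2.hconcat([cv2.imread(f'm_{n}_{k}.png') for n in('top','side') for k in('sp','bl')]),(800,250)))"
```

```text
top sp 27323 [548.7 206.3] [117.8 176.5] 85.19
  dir 6.27 ends [458.9 184.2] [645.4 204.7]
    0 -32.0 26.6;    12 -34.5 65.7;    24 -36.4 64.6;    36 -38.9 66.9;    48 -41.4 66.0;    60 -43.1 36.6;    72 -45.8 36.6;    84 -48.4 28.3;    96 -50.9 24.1;    108 -52.8 26.1;    120 -54.9 45.1;    132 -47.1 46.1;    144 -48.8 60.0;    156 -48.8 59.0;    168 -24.4 55.8;    180 18.0 52.1;
top bl 14511 [578.3 101.6] [ 33.4 199.6] 60.71
  dir -30.01 ends [491.3 150.5] [664.3  50.6]
    -3 -14.5 8.6;    8 -16.1 11.7;    20 -16.1 15.3;    32 -15.8 16.8;    44 -15.8 17.0;    56 -15.4 17.1;    68 -15.8 17.7;    80 -15.4 17.5;    92 -15.1 17.9;    104 -15.1 17.8;    116 -15.1 18.1;    128 -14.7 18.3;    140 -14.7 18.0;    152 -14.5 17.1;    164 -14.2 12.7;    176 -14.5 13.4;    188 -13.8 15.9;
side sp 8802 [544.2 178.2] [ 34.8 163.3] 83.96
  dir -12.48 ends [465.7 200. ] [625.4 164.6]
    0 -11.9 -0.7;    11 -8.7 6.5;    23 -6.7 7.6;    35 -6.0 7.1;    47 -6.1 7.6;    59 -6.5 7.9;    71 -6.8 7.2;    83 -6.2 8.4;    95 -5.7 7.7;    107 -6.0 7.0;    119 -16.3 13.7;    131 -15.9 18.4;    143 -12.5 21.0;    155 -10.6 18.1;
side bl 15156 [567.  107.8] [ 30.9 176.6] 60.72
  dir -30.08 ends [490.2 151.4] [643.1  62.8]
    -2 -12.8 8.4;    9 -15.6 11.5;    21 -15.5 14.8;    33 -14.7 15.4;    45 -14.9 15.4;    57 -14.3 15.0;    69 -14.4 15.8;    81 -14.3 16.2;    93 -14.2 16.4;    105 -14.2 16.3;    117 -14.2 16.1;    129 -13.5 16.7;    141 -13.3 16.9;    153 -13.3 14.2;    165 -13.4 0.0;
```

View pics/m_all.png

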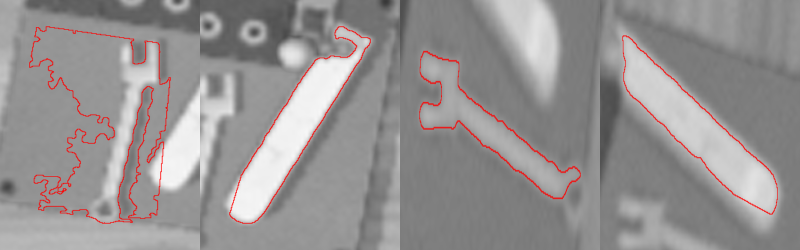

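```bash
cat > span.py <<'E'
from meas import *
def shank(n,p,poly,z,th,lo,hi,zt=None):
    """shank width bands of the spanner; poly: world mm region. returns rows (s,qmin,qmax)"""
    P=up(p).astype(int); V=P.max(2); sat=V-P.min(2)
    W=np.c_[np.array(poly)/1000.,np.full(len(poly),z)]
    uv=((proj(n,W)+.5)*S).astype(np.int32); m=np.zeros(V.shape,np.uint8); cv2.fillPoly(m,[uv],1)
    mk=((V>th)&(sat<45)).astype(np.uint8)*m
    cs,_=cv2.findContours(mk,cv2.RETR_EXTERNAL,cv2.CHAIN_APPROX_NONE); c=max(cs,key=cv2.contourArea)
    f=np.zeros_like(m); cv2.drawContours(f,[c],-1,1,-1)
    ys,xs=np.nonzero(f); Q=onplane(n,dn(np.c_[xs,ys]),z)[:,:2]*1000
    vis=cv2.cvtColor(V.clip(0,255).astype(np.uint8),cv2.COLOR_GRAY2BGR); vis[(cv2.dilate(f,np.ones((3,3)))-f)>0]=(0,0,255)
    x,y,w,h=cv2.boundingRect(c)
    return Q,vis[max(0,y-40):y+h+40,max(0,x-40):x+w+40]
def fit(Q,a0):
    a0=np.radians(a0)
    for _ in range(4):
        a=np.array([np.cos(a0),np.sin(a0)]); nn=np.array([-a[1],a[0]]); s=Q@a; q=Q@nn; s0,s1=s.min(),s.max()
        mid=[]
        for b in np.arange(s0+35,s1-60,4):
            k=(s>=b)&(s<b+4)
            mid.append([b+2,q[k].mean(),np.ptp(q[k])])
        mid=np.array(mid); k=mid[:,2]<22
        sl,ic=np.polyfit(mid[k,0],mid[k,1],1); a0+=np.arctan(sl)
    print('ang',np.degrees(a0).round(2),'ends',(a*s0+nn*ic).round(1),(a*s1+nn*ic).round(1),'len',(s1-s0).round(1),'shank w',mid[:,2].round(1).tolist(),'jaw q',(q[s>s1-35].min()-ic).round(1),(q[s>s1-35].max()-ic).round(1),'ring',(q[s<s0+22].min()-ic).round(1),(q[s<s0+22].max()-ic).round(1))
E
python3 - <<'E'
from span import *
im=[]
poly=[[440,160],[640,135],[640,235],[440,245]]
for n,th in(('top',172),('top',178),('side',145),('side',140),('side',138)):
    Q,v=shank(n,cv2.imread(f'pics/{n}0.png'),poly,.0285,th,0,0); im.append(cv2.resize(v,(260,500))); print(n,th); 
    try: fit(Q,-8)
    except Exception as e: print(e)
cv2.imwrite('pics/sp2.png',cv2.resize(cv2.hconcat(im),(800,400)))
# triangulate knob
def ray(n,uv):
    m,A,o=cam(n); d=A@np.array([(uv[0]-m['cx'])/m['fx'],(uv[1]-m['cy'])/m['fy'],1]); return o,d/np.linalg.norm(d)
o1,d1=ray('top',(205.22,184.51)); o2,d2=ray('side',(232.19,201.03))
t=np.linalg.lstsq(np.c_[d1,-d2],o2-o1,rcond=None)[0]; a=o1+t[0]*d1;b=o2+t[1]*d2; print('knob',a.round(4),b.round(4))
E
```

```text
top 172
ang -11.92 ends [459.7 199.1] [628.2 163.5] len 172.3 shank w [12.1, 12.0, 11.7, 12.2, 12.3, 12.1, 11.6, 12.1, 12.1, 11.8, 12.4, 12.2, 12.9, 12.7, 12.3, 12.3, 12.9, 12.3, 12.3, 12.1] jaw q -17.3 19.0 ring -10.1 10.7
top 178
ang -11.92 ends [476.2 195.6] [627.5 163.6] len 154.7 shank w [11.6, 10.9, 11.1, 11.1, 11.4, 11.4, 11.5, 11.7, 12.2, 11.7, 10.9, 11.4, 11.6, 11.5, 11.5] jaw q -16.8 18.4 ring -6.3 6.1
side 145
ang -12.08 ends [464.9 200. ] [626.2 165.5] len 164.9 shank w [14.3, 13.7, 13.4, 13.4, 13.5, 14.3, 14.5, 14.8, 14.4, 14.2, 14.9, 14.5, 14.2, 14.9, 15.0, 14.2, 14.3, 13.7] jaw q -17.9 20.2 ring -12.8 6.4
side 140
ang -12.14 ends [455.4 202.1] [627.1 165.2] len 175.7 shank w [16.2, 15.5, 15.7, 15.2, 14.5, 14.5, 14.5, 15.3, 15.9, 15.9, 16.2, 15.1, 16.2, 15.7, 15.2, 16.1, 16.3, 15.6, 15.6, 15.1, 15.2] jaw q -18.5 21.0 ring -13.9 12.6
side 138
ang -12.16 ends [455.4 202.1] [628.  164.9] len 176.6 shank w [16.6, 16.4, 16.3, 15.7, 15.3, 15.0, 14.9, 16.0, 16.4, 16.7, 16.8, 16.1, 16.6, 16.2, 15.9, 16.7, 16.5, 16.5, 16.1, 15.7, 15.8] jaw q -18.6 21.2 ring -14.6 13.1
knob [0.6308 0.092  0.1791] [0.6283 0.0917 0.1788]
```

View pics/sp2.png

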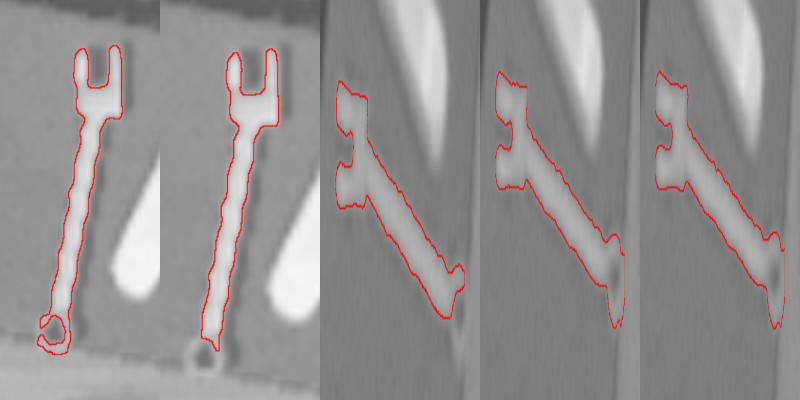

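Measurements from the two views, with consistency checks:

| Item | Measured (mm) | Check |
|---|---|---|
| Jig | origin (650.5, 60.7), yaw -9.3° | plate 270 x 244, given 271 x 247 |
| Blank | points to 150.7°, about 70° short of home | hole lands on the pin within 3 mm |
| Spanner | origin (545, 181), yaw -12° | length 172 |
| Tray | origin (477, -290), yaw -64° | rectangle and cutout agree within 1.5 mm |
| Knob | (630, 92, 179), lever about 0.21 rad | 124.6 mm from the axle, given 122 |

The moves only turn the tool about its own axis, so it always points straight down and cannot lean. For the last degrees of the swing I'll push the blank's short tail behind the pin.

```bash
cat > go.py <<'E'
from h import *
def st():
    o=bot.get_obs(); M=R(o['tcp_rot']); return o,M
def to(x,y,z,yd=None):
    """world target mm; yd = wanted world angle of tool y (deg)"""
    o,M=st(); p=np.array(o['ee_pos'])*1000; ty=np.degrees(np.arctan2(M[1,1],M[0,1]))
    t=np.radians(ty); d=np.array([x,y,z])-p
    sh=[-d[2],d[0]*np.cos(t)+d[1]*np.sin(t),d[0]*np.cos(t-np.pi/2)+d[1]*np.sin(t-np.pi/2)]
    print('t',round(o['time'],2),'tcp',p.round(1),'ydir',ty.round(2),'F',np.round(o['wrist_force'],1),'op',round(o['opening']*1000,1),'q6',round(o['q'][5],1))
    print('  shift cm',np.round(np.array(sh)/10,2),'turn',None if yd is None else round(((ty-yd+180)%360)-180,1))
jo=np.array([650.5,60.7]); ja=np.radians(-9.3); J=np.array([[np.cos(ja),-np.sin(ja)],[np.sin(ja),np.cos(ja)]])
def jw(x,y): return (J@[x,y]+jo)
E
python3 - <<'E'
from go import *
o,M=st(); print(M.round(3))
d=np.array([.978,-.208]); g=np.array([545,181])+8*d
print(g); to(g[0],g[1],231,168); to(g[0],g[1],231,-12)
E
```

```text
[[-0.     0.952  0.307]
 [ 0.001  0.307 -0.952]
 [-1.     0.    -0.001]]
[552.824 179.336]
t 0.1 tcp [ 168.7 -523.3  230.6] ydir 17.86 F [-0.3 -0.1 -0.4] op 85.4 q6 90.0
  shift cm [-4.000e-02  5.812e+01 -5.509e+01] turn -150.1
t 0.1 tcp [ 168.7 -523.3  230.6] ydir 17.86 F [-0.3 -0.1 -0.4] op 85.4 q6 90.0
  shift cm [-4.000e-02  5.812e+01 -5.509e+01] turn 29.9
```

>>> play_rows --rows '[[[0,1,-1],-4,3.2],[[0,3,-3],-10,3.2],[[0,6,-5.6],-16,3.2],[[0,9,-8.5],-23,3.2],[[0,12,-11.3],-30,3.2],[[0,15,-14.2],-37,3.2],[[0,18,-17],-44,3.2],[[0,20.8,-19.8],-51,3.2],[[0,23.5,-22.4],-58,3.2],[[0,26,-24.8],-65,3.2],[[0,28,-26.6],-71,3.2],[[0,29,-27.5],-75,3.2]]'

```text
time: 1.1
ee_pos: [0.3612, -0.1702, 0.2312]
tcp_rot: [70.5, 90.0, 73.8]
wrist_force: [-0.7, -0.4, -0.3]
opening: 0.0321
```

```bash
python3 -c "
from go import *
to(552,180,231,168);print(bot.get_obs()['q'].round(1))"
```

```text
t 1.1 tcp [ 361.2 -170.2  231.2] ydir 93.33 F [-0.7 -0.4 -0.3] op 32.1 q6 61.4
  shift cm [2.000e-02 3.386e+01 2.108e+01] turn -74.7
[-25.3 -15.4  -8.8  96.6   0.   61.4]
```

>>> play_rows --rows '[[[0,1.5,1],-4,3.2],[[0,4,2.6],-10,3.2],[[0,7.2,4.5],-16,3.2],[[0,10.6,6.6],-23,3.2],[[0,14,8.7],-30,3.2],[[0,17.4,10.8],-37,3.2],[[0,20.8,12.9],-44,3.2],[[0,24.2,15],-51,3.2],[[0,27.5,17.1],-58,3.2],[[0,30.5,19],-65,3.2],[[0,32.8,20.4],-71,3.2],[[0,33.86,21.08],-74.7,3.2]]'

```text
time: 2.1
ee_pos: [0.5548, 0.179, 0.2298]
tcp_rot: [102.5, 89.9, -179.5]
wrist_force: [1.0, 0.0, -0.1]
opening: 0.0319
```

```bash
python3 -c "
from go import *
to(552,180,22.5,168);print(bot.get_obs()['q'].round(1))
p,d=bot.camera('side');cv2.imwrite('pics/s1.png',p);crop(p,150,130,330,310,4,'pics/s1c.png')"
```

```text
t 2.1 tcp [554.8 179.  229.8] ydir 168.03 F [ 1.   0.  -0.1] op 31.9 q6 29.8
  shift cm [20.73  0.3   0.04] turn 0.0
[17.9  9.7 15.1 95.5  0.  29.8]
```

View pics/s1c.png

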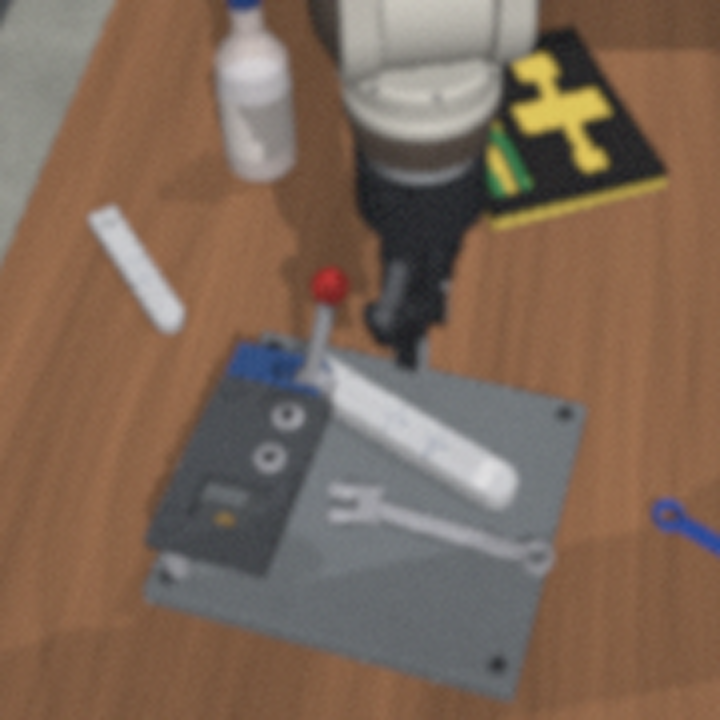

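>>> play_rows --rows '[[[1,0.2,0],0,3.2],[[3,0.3,0],0,3.2],[[6,0.3,0],0,3.2],[[9,0.3,0],0,3.2],[[12,0.3,0],0,3.2],[[15,0.3,0],0,3.2],[[17.5,0.3,0],0,3.2],[[19,0.3,0],0,3.2],[[20,0.3,0],0,3.2],[[20.4,0.3,0],0,3.2],[[20.7,0.3,0],0,3.2],[[20.7,0.3,0],0,3.2]]'

```text
time: 3.15
ee_pos: [0.5513, 0.1765, 0.0247]
tcp_rot: [-62.2, 90.0, 15.3]
wrist_force: [-0.3, 0.4, 0.5]
opening: 0.0321
```

```bash
python3 -c "
from go import *
to(552,180,22,168)
p,d=bot.camera('side');cv2.imwrite('pics/s2.png',p);crop(p,170,170,310,310,5,'pics/s2c.png')"
```

```text
t 3.15 tcp [551.3 176.5  24.7] ydir 167.54 F [-0.3  0.4  0.5] op 32.1 q6 30.2
  shift cm [0.27 0.01 0.35] turn -0.5
```

View pics/s2c.png

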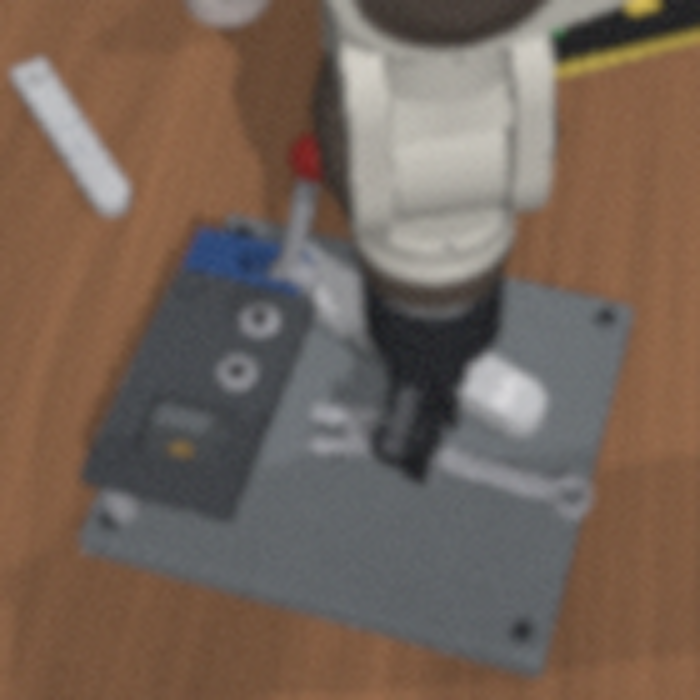

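>>> play_rows --rows '[[[0.2,0,0.3],-0.4,3.2],[[0.2,0,0.3],-0.4,3.2],[[0.2,0,0.3],-0.4,2],[[0.2,0,0.3],-0.4,1],[[0.2,0,0.3],-0.4,0.8],[[0.2,0,0.3],-0.4,0.8],[[0.2,0,0.3],-0.4,0.8],[[0.2,0,0.3],-0.4,0.8],[[0.2,0,0.3],-0.4,0.8]]' --squeeze 40

```text
time: 3.95
ee_pos: [0.552, 0.1797, 0.0229]
tcp_rot: [-47.3, 89.9, 30.7]
wrist_force: [-1.0, 1.5, 5.3]
opening: 0.0114
```

```bash
python3 -c "
from go import *
to(552,180,22,168)"
```

```text
t 3.95 tcp [552.  179.7  22.9] ydir 167.97 F [-1.   1.5  5.3] op 11.4 q6 30.1
  shift cm [0.09 0.01 0.03] turn -0.0
```

>>> play_rows --rows '[[[-0.3,0,0],0,0.8],[[-0.8,0,0],0,0.8],[[-2,0,0],0,0.8],[[-4,0,0],0,0.8],[[-6,0,0],0,0.8],[[-7.5,0,0],0,0.8],[[-8,0,0],0,0.8],[[-8,0,0],0,0.8]]'

```text
time: 4.62
ee_pos: [0.5525, 0.1797, 0.1043]
tcp_rot: [-61.0, 89.8, 17.0]
wrist_force: [0.2, -0.2, -1.7]
opening: 0.0115
```

```bash
python3 -c "
from go import *
to(552,180,102,168)
p,d=bot.camera('side');cv2.imwrite('pics/s3.png',p);crop(p,170,170,310,310,5,'pics/s3c.png')
p,d=bot.camera('top');cv2.imwrite('pics/t3.png',p);crop(p,140,140,240,240,6,'pics/t3c.png');print(bot.get_obs()['time'])"
```

```text
t 4.62 tcp [552.5 179.7 104.3] ydir 167.96 F [ 0.2 -0.2 -1.7] op 11.5 q6 30.1
  shift cm [0.23 0.06 0.01] turn -0.0
4.7167
```

View pics/s3c.png

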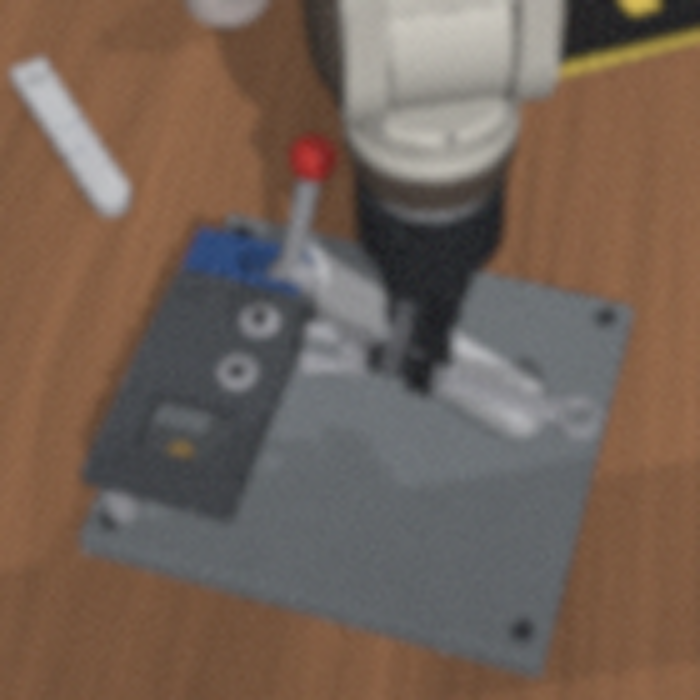

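View pics/t3c.png

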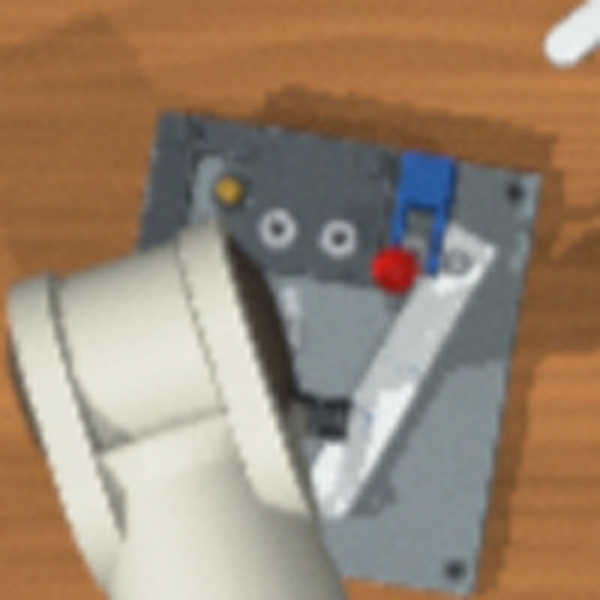

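Side view: the spanner is gripped and lifted, its ring end visible at crop (580,417), and the plate beneath it is clear. The top view's line across the shank matched the TCP within 0.1 mm, so I trust that camera. I'll raise it over the knob and carry it to the tray.

>>> play_rows --rows '[[[-2,0,0],0,0.8],[[-5,0,0],0,0.8],[[-8.5,0,0],0,0.8],[[-11.5,0,0],4,0.8],[[-13,0,0],9,0.8],[[-13.5,0,0],15,0.8],[[-13.5,0,0],20,0.8]]'

```text
time: 5.3
ee_pos: [0.5521, 0.1796, 0.238]
tcp_rot: [-42.9, 89.9, 14.7]
wrist_force: [0.1, -0.3, -1.4]
opening: 0.011
```

```bash
python3 -c "
from go import *
to(480.4,-297.3,238,116)"
```

```text
t 5.3 tcp [552.1 179.6 238. ] ydir 147.66 F [ 0.1 -0.3 -1.4] op 11.0 q6 50.4
  shift cm [ -0.   -19.46 -44.13] turn 31.7
```

>>> play_rows --rows '[[[0,-0.5,-1],2,0.8],[[0,-1.5,-3.3],5,0.8],[[0,-3,-6.6],8,0.8],[[0,-4.6,-10.3],11,0.8],[[0,-6.2,-14],14,0.8],[[0,-7.8,-17.7],17,0.8],[[0,-9.4,-21.4],20,0.8],[[0,-11,-25.1],23,0.8],[[0,-12.6,-28.8],26,0.8],[[0,-14.2,-32.5],28,0.8],[[0,-15.8,-36],30,0.8],[[0,-17.2,-39.2],31.7,0.8]]'

```text
time: 6.3
ee_pos: [0.4879, -0.2466, 0.236]
tcp_rot: [135.5, 89.9, 161.7]
wrist_force: [1.4, 0.1, -1.0]
opening: 0.0113
```

>>> play_rows --rows '[[[0.5,-1.2,-2.5],0,0.8],[[2,-1.9,-4.1],0,0.8],[[5,-2.26,-4.93],0,0.8],[[8,-2.26,-4.93],0,0.8],[[11,-2.26,-4.93],0,0.8],[[13,-2.26,-4.93],0,0.8],[[14,-2.26,-4.93],0,0.8],[[14,-2.26,-4.93],0,0.8]]'

```text
time: 6.97
ee_pos: [0.4534, -0.2855, 0.0941]
tcp_rot: [122.5, 89.7, 148.8]
wrist_force: [0.3, 0.2, -2.4]
opening: 0.0113
```

```bash
python3 -c "
from go import *
to(480.4,-297.3,98,116)
p,d=bot.camera('side');cv2.imwrite('pics/s4.png',p);crop(p,230,80,350,200,6,'pics/s4c.png')
p,d=bot.camera('top');cv2.imwrite('pics/t4.png',p);crop(p,255,165,355,265,6,'pics/t4c.png')"
```

```text
t 6.97 tcp [ 453.4 -285.5   94.1] ydir 116.29 F [ 0.3  0.2 -2.4] op 11.3 q6 31.5
  shift cm [-0.39 -2.25  1.89] turn 0.3
```

View pics/s4c.png

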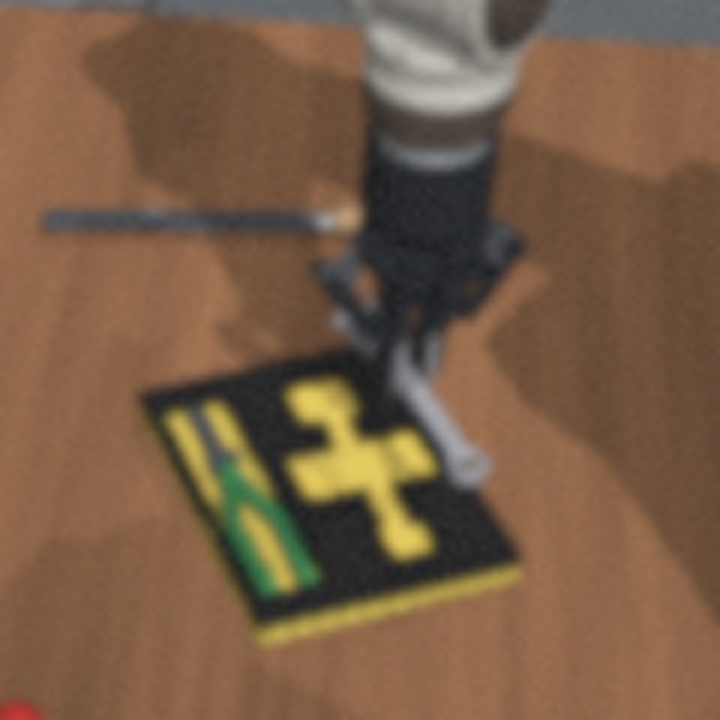

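View pics/t4c.png

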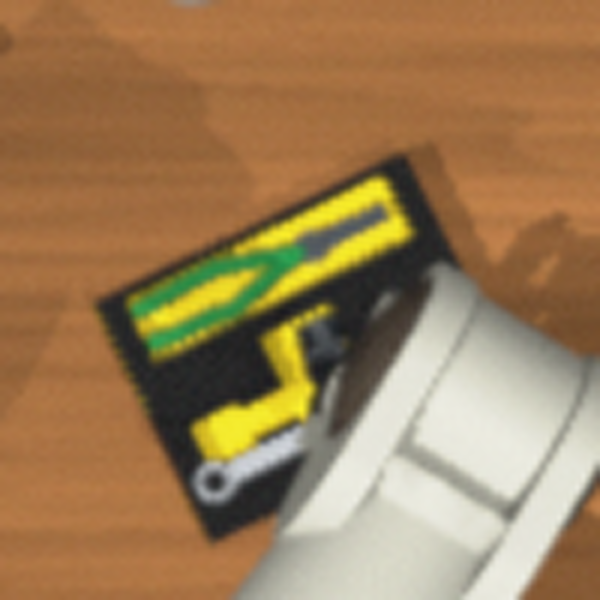

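My shifts for that second call were still in the tool axes from before the turn, so it stopped 29 mm to the side. Nothing was touched. I correct it now.

>>> play_rows --rows '[[[0,-0.8,0.6],0.3,0.8],[[0,-1.7,1.4],0.3,0.8],[[0,-2.25,1.89],0.3,0.8],[[0,-2.25,1.89],0.3,0.8],[[0,-2.25,1.89],0.3,0.8]]'

```text
time: 7.48
ee_pos: [0.4828, -0.2981, 0.0977]
tcp_rot: [-68.6, 90.0, -42.6]
wrist_force: [0.5, 0.2, -1.2]
opening: 0.011
```

```bash
python3 -c "
from go import *
to(480.4,-297.3,90,116)
p,d=bot.camera('top');cv2.imwrite('pics/t5.png',p);crop(p,255,165,355,265,6,'pics/t5c.png')
p,d=bot.camera('side');cv2.imwrite('pics/s5.png',p);crop(p,240,90,340,190,6,'pics/s5c.png')
"
```

```text
t 7.48 tcp [ 482.8 -298.1   97.7] ydir 115.98 F [ 0.5  0.2 -1.2] op 11.0 q6 32.3
  shift cm [ 0.77  0.18 -0.18] turn -0.0
```

View pics/t5c.png

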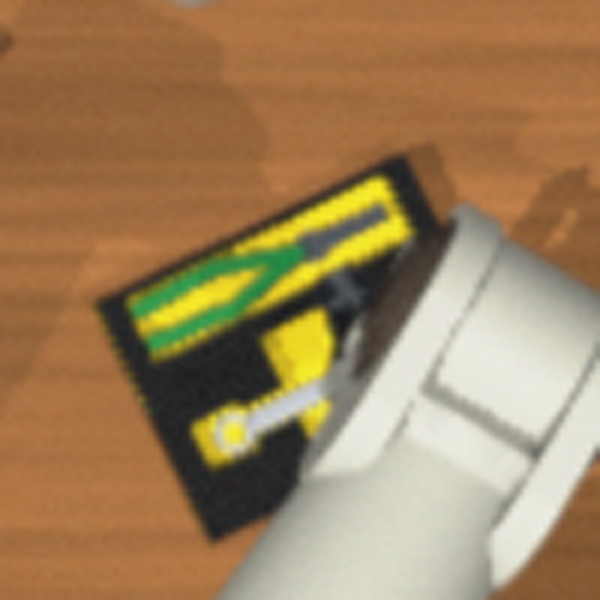

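View pics/s5c.png

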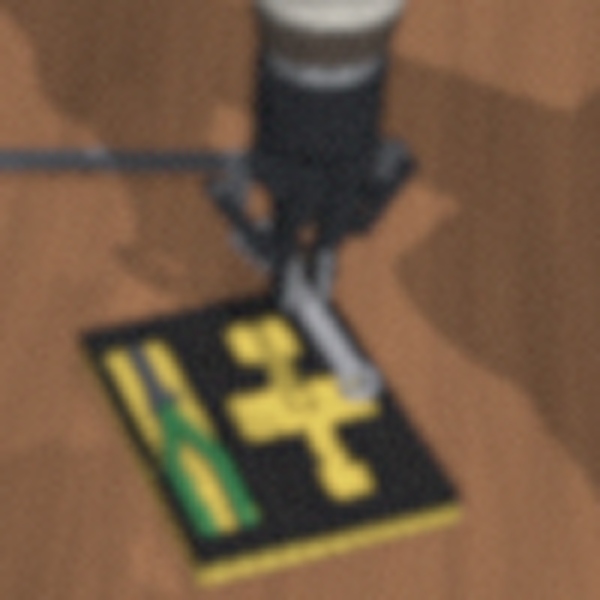

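```bash
python3 -c "
from go import *
t=np.array([482.8,-298.1]);d=np.array([np.cos(np.radians(-64)),np.sin(np.radians(-64))]);n=np.array([-d[1],d[0]])
p=cv2.imread('pics/t5.png'); p=cv2.resize(p,None,fx=6,fy=6,interpolation=cv2.INTER_CUBIC)
hsv=cv2.cvtColor(p,cv2.COLOR_BGR2HSV); V=hsv[...,2];Sa=hsv[...,1]
m=((Sa<70)&(V>120)).astype(np.uint8); m[:,:285*6]=0;m[:,308*6:]=0;m[:228*6]=0;m[245*6:]=0
cs,_=cv2.findContours(m,cv2.RETR_EXTERNAL,cv2.CHAIN_APPROX_NONE);c=max(cs,key=cv2.contourArea)
P=onplane('top',(c.reshape(-1,2)+.5)/6-.5,.102)[:,:2]*1000-t
s=P@d;q=P@n;print('along min',s.min(), 'ring q',q[s<s.min()+24].min(),q[s<s.min()+24].max())
k=(s>s.min()+35)&(s<s.max()-8);print('shank q',q[k].min(),q[k].max())
"
```

```text
along min -90.3579205857133 ring q -10.610920453684285 12.967453550744132
shank q -5.99789836155318 8.50978294305301
```

```bash
python3 -c "
from go import *
to(479.2,-296.2,31,116)"
```

```text
t 7.58 tcp [ 482.2 -297.9   97.5] ydir 115.97 F [ 0.2  0.7 -2.4] op 11.1 q6 32.3
  shift cm [ 6.65  0.28 -0.2 ] turn -0.0
```

>>> play_rows --rows '[[[1,0.28,-0.2],0,0.8],[[2.5,0.28,-0.2],0,0.8],[[4.5,0.28,-0.2],0,0.8],[[5.8,0.28,-0.2],0,0.8],[[6.4,0.28,-0.2],0,0.8],[[6.6,0.28,-0.2],0,0.8],[[6.6,0.28,-0.2],0,0.8],[[6.6,0.28,-0.2],0,0.8]]'

```text
time: 8.25
ee_pos: [0.4796, -0.2965, 0.0322]
tcp_rot: [-59.3, 89.9, -33.3]
wrist_force: [0.2, 0.4, -0.8]
opening: 0.0114
```

```bash
python3 -c "
from go import *
to(479.2,-296.2,31,116)
p,d=bot.camera('top');cv2.imwrite('pics/t6.png',p);crop(p,275,200,335,260,10,'pics/t6c.png')
to(479.2,-296.2,31,116)
t=np.array(bot.get_obs()['ee_pos'])[:2]*1000;d=np.array([np.cos(np.radians(-64)),np.sin(np.radians(-64))]);n=np.array([-d[1],d[0]])
p=cv2.resize(p,None,fx=6,fy=6,interpolation=cv2.INTER_CUBIC)
hsv=cv2.cvtColor(p,cv2.COLOR_BGR2HSV); V=hsv[...,2];Sa=hsv[...,1]
m=((Sa<70)&(V>120)).astype(np.uint8); m[:,:285*6]=0;m[:,312*6:]=0;m[:225*6]=0;m[245*6:]=0
cs,_=cv2.findContours(m,cv2.RETR_EXTERNAL,cv2.CHAIN_APPROX_NONE);c=max(cs,key=cv2.contourArea)
P=onplane('top',(c.reshape(-1,2)+.5)/6-.5,.035)[:,:2]*1000-t
s=P@d;q=P@n;print('along min',s.min(), 'ring q',q[s<s.min()+24].min(),q[s<s.min()+24].max())
k=(s>s.min()+35)&(s<s.max()-8);print('shank q',q[k].min(),q[k].max())
y=((hsv[...,0]>22)&(hsv[...,0]<35)&(Sa>150)&(V>90)).astype(np.uint8)|m
cs,_=cv2.findContours(y,cv2.RETR_EXTERNAL,cv2.CHAIN_APPROX_NONE)
c=np.vstack([c for c in cs if cv2.boundingRect(c)[1]>215*6])
P=onplane('top',(c.reshape(-1,2)+.5)/6-.5,.02)[:,:2]*1000-t
s=P@d;q=P@n;print('pocket along min',s.min()); k=s<s.min()+28; print('q',q[k].min(),q[k].max())
"
```

```text
t 8.25 tcp [ 479.6 -296.5   32.2] ydir 115.96 F [ 0.2  0.4 -0.8] op 11.4 q6 32.3
  shift cm [ 0.12  0.05 -0.02] turn -0.0
t 8.3 tcp [ 479.8 -296.6   32.4] ydir 115.96 F [-0.4  0.1 -1.1] op 11.2 q6 32.3
  shift cm [ 0.14  0.06 -0.03] turn -0.0
along min -96.14813389080983 ring q -9.70326579994945 13.08821018238758
shank q -54.551481174459596 11.316210320113758
pocket along min -967.0890359724007
q 208.11422374294943 211.81578999971507
```

View pics/t6c.png

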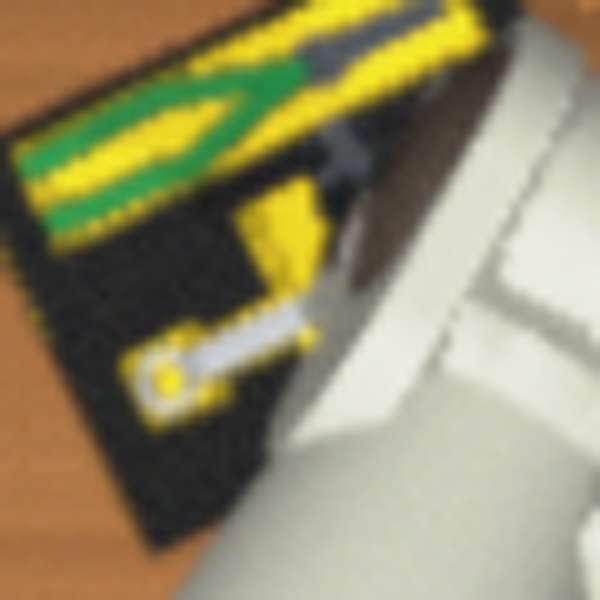

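```bash
cat > rel.py <<'E'
from go import *
import sys
p0=cv2.imread(sys.argv[1]); zr=float(sys.argv[2])
tp=np.array([476.9,-290.1]);d=np.array([np.cos(np.radians(-64)),np.sin(np.radians(-64))]);n=np.array([-d[1],d[0]])
p=cv2.resize(p0,None,fx=10,fy=10,interpolation=cv2.INTER_CUBIC)
hsv=cv2.cvtColor(p,cv2.COLOR_BGR2HSV); V=hsv[...,2].astype(int);Sa=hsv[...,1].astype(int)
roi=np.zeros(V.shape,np.uint8); roi[2280:2460,2840:3010]=1
ring=((Sa<90)&(V>105)).astype(np.uint8)*roi
allm=((V>95)).astype(np.uint8)*roi
def ev(m,z,f):
    cs,_=cv2.findContours(m,cv2.RETR_EXTERNAL,cv2.CHAIN_APPROX_NONE);c=max(cs,key=cv2.contourArea)
    P=onplane('top',(c.reshape(-1,2)+.5)/10-.5,z)[:,:2]*1000-tp; s=P@d;q=P@n; k=s<s.min()+22
    print(f,'min s',s.min().round(1),'q',q[k].min().round(1),q[k].max().round(1)); return c
a=ev(ring,zr,'ring'); b=ev(allm,.018,'pocket'); 
v=p.copy(); cv2.drawContours(v,[a],-1,(0,0,255),1); cv2.drawContours(v,[b],-1,(255,0,255),1)
cv2.imwrite('pics/rel.png',v[2200:2600,2750:3350])
E
python3 rel.py pics/t6.png .035
```

```text
ring min s -90.2 q -11.6 13.7
pocket min s -89.9 q -16.5 17.4
```

View pics/rel.png

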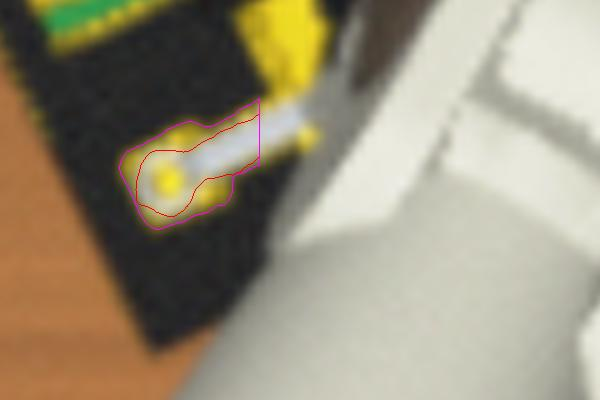

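```bash
python3 -c "
from go import *
d=np.array([np.cos(np.radians(-64)),np.sin(np.radians(-64))]);n=np.array([-d[1],d[0]])
for uv,z,t in(((293.58,236.58),.1,(482.8,-298.1)),((291.35,237.55),.035,(479.7,-296.5))):
  w=onplane('top',uv,z)[0]*1000; e=w[:2]-t; print(w.round(1),'rel',(e@d).round(1),(e@n).round(1))
D=np.load('pics/top0.npy');C=cloud('top',D)
print(np.median(C[215:222,300:303,2]))
"
python3 - <<'E'
import cv2
p=cv2.imread('pics/t5.png');cv2.imwrite('pics/t5d.png',cv2.resize(p[215:255,275:335],None,fx=10,fy=10,interpolation=cv2.INTER_CUBIC))
E
```

```text
[ 448.6 -222.5  100. ] rel -82.9 2.4
[ 444.8 -221.2   35. ] rel -83.0 1.7
0.02016622671436319
```

View pics/t5d.png

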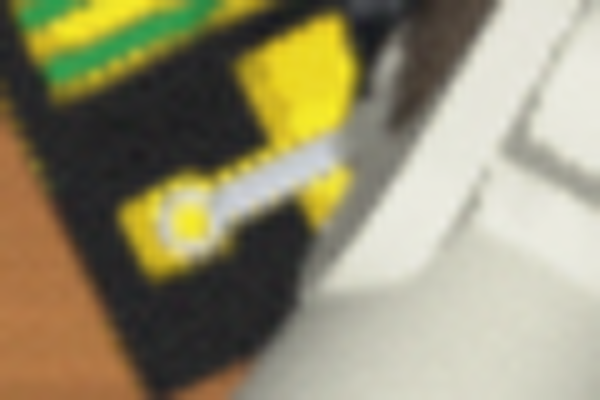

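>>> play_rows --rows '[[[0,-0.35,-0.05],0,0.8],[[0.2,-0.35,-0.05],0,0.8],[[0.4,-0.35,-0.05],0,0.8],[[0.4,-0.35,-0.05],0,0.8],[[0.4,-0.35,-0.05],0,0.8]]'

```text
time: 8.72
ee_pos: [0.4802, -0.2996, 0.0271]
tcp_rot: [119.3, 90.0, 145.2]
wrist_force: [-1.2, 0.4, -1.9]
opening: 0.0115
```

```bash
python3 -c "
from go import *
to(479.2,-296.2,31,116)
p,d=bot.camera('top');cv2.imwrite('pics/t7.png',p)
p,d=bot.camera('side');cv2.imwrite('pics/s7.png',p);crop(p,255,125,325,195,8,'pics/s7c.png')
"; python3 rel.py pics/t7.png .031
```

```text
t 8.72 tcp [ 480.2 -299.6   27.1] ydir 115.96 F [-1.2  0.4 -1.9] op 11.5 q6 32.1
  shift cm [-0.39  0.35  0.06] turn -0.0
ring min s -85.4 q -11.2 12.0
pocket min s -90.3 q -16.3 17.9
```

View pics/rel.png

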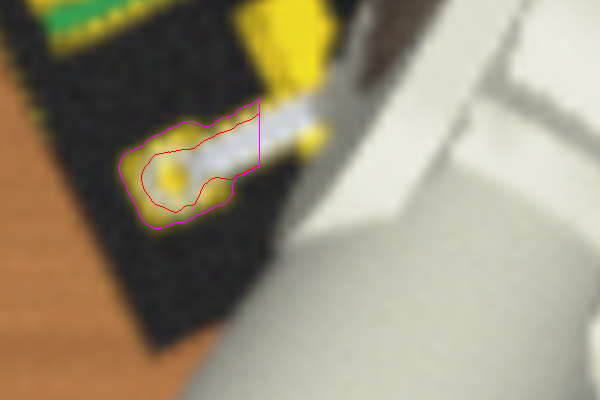

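View pics/s7c.png

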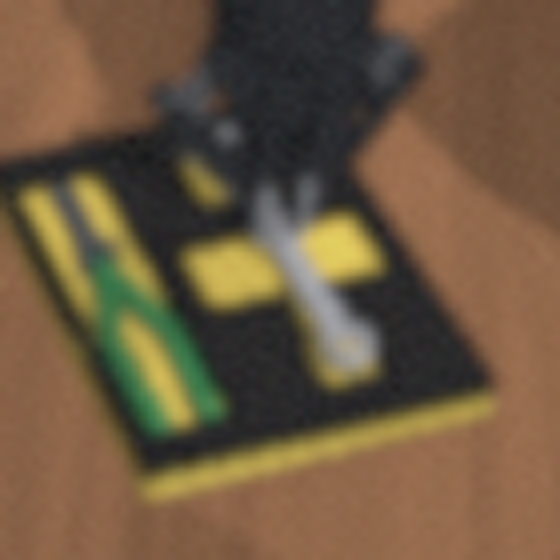

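Top view: the ring sits centred in the pocket outline, with about 4 mm of tip gap and less than 1 mm off across. Now I lower it.

>>> play_rows --rows '[[[0.15,0,0],0,0.8],[[0.3,0,0],0,0.8],[[0.45,0,0],0,0.8],[[0.6,0,0],0,0.8],[[0.7,0,0],0,0.8],[[0.7,0,0],0,0.8]]'

```text
time: 9.32
ee_pos: [0.4806, -0.3, 0.0203]
tcp_rot: [-77.5, 90.0, -51.6]
wrist_force: [1.6, -3.3, -0.5]
opening: 0.0113
```

```bash
python3 -c "
from go import *
to(480.2,-299.6,14.5,116)"
```

```text
t 9.32 tcp [ 480.6 -300.    20.3] ydir 115.96 F [ 1.6 -3.3 -0.5] op 11.3 q6 32.1
  shift cm [ 0.58  0.05 -0.02] turn -0.0
```

>>> play_rows --rows '[[[0,-0.1,0],0,0.8],[[0.15,-0.1,0],0,0.8],[[0.3,-0.1,0],0,0.8],[[0.45,-0.1,0],0,0.8],[[0.5,-0.1,0],0,0.8],[[0.5,-0.1,0],0,0.8]]'

```text
time: 9.82
ee_pos: [0.4806, -0.3004, 0.015]
tcp_rot: [116.4, 90.0, 142.3]
wrist_force: [-0.6, -0.4, -1.9]
opening: 0.0116
```

```bash
python3 -c "
from go import *
to(480.2,-299.6,14.5,116)"
```

```text
t 9.82 tcp [ 480.6 -300.4   15. ] ydir 115.97 F [-0.6 -0.4 -1.9] op 11.6 q6 32.0
  shift cm [ 0.05  0.09 -0.  ] turn -0.0
```

>>> play_rows --rows '[[[0.05,0,0],0,0.8],[[0.05,0,0],0,2],[[0.05,0,0],0,3],[[0.05,0,0],0,3.2],[[0.05,0,0],0,3.2],[[-0.5,0,0],0,3.2],[[-2,0,0],0,3.2],[[-4.5,0,0],0,3.2],[[-7.5,0,0],0,3.2],[[-10.5,0,0],0,3.2],[[-13,0,0],0,3.2],[[-14,0,0],0,3.2]]'

```text
time: 10.82
ee_pos: [0.4818, -0.3012, 0.1599]
tcp_rot: [-57.7, 89.7, -31.8]
wrist_force: [1.6, -0.4, 0.4]
opening: 0.0322
```

```bash
python3 -c "
from go import *
to(480.2,-299.6,14.5,116)
p,d=bot.camera('side');cv2.imwrite('pics/s8.png',p);crop(p,245,125,325,195,8,'pics/s8c.png');S=cloud('side',d)
p,d=bot.camera('top');cv2.imwrite('pics/t8.png',p);crop(p,265,185,345,255,8,'pics/t8c.png')
"
```

```text
t 10.82 tcp [ 481.8 -301.2  159.9] ydir 115.96 F [ 1.6 -0.4  0.4] op 32.2 q6 32.0
  shift cm [14.54  0.21 -0.07] turn -0.0
```

View pics/s8c.png

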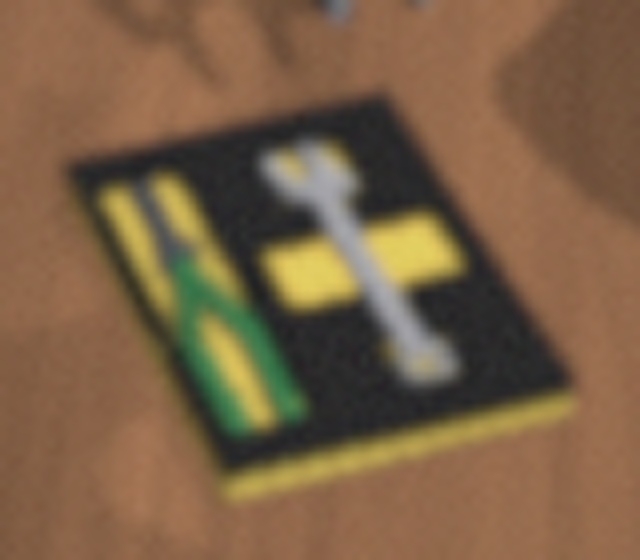

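View pics/t8c.png

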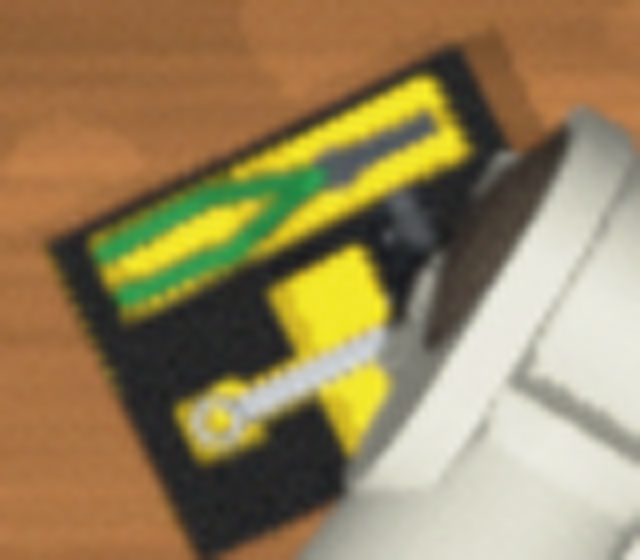

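The side view shows the spanner lying flat inside all three pockets, jaw in the wide end, and the tool force was about zero when I released it. The measured grip offset showed that the top camera reads x about 2.8 mm high, so I correct the jig origin to (648.2, 60.8). Next is the blank: closed fingers behind its near face, following an arc about the pin.

```bash
sed -i 's/650.5,60.7/648.2,60.8/' go.py; python3 -c "
from go import *
print(jw(-153.6,16.5))
to(*jw(-153.6,16.5),160,-119.3)"
```

```text
[499.28542501 101.90546624]
t 10.92 tcp [ 481.6 -301.1  157.5] ydir 115.96 F [ 0.3  0.4 -0.3] op 31.8 q6 32.0
  shift cm [-0.25 35.46 19.23] turn -124.7
```

>>> play_rows --rows '[[[0,1.5,0.8],-5,1],[[0,4.5,2.4],-12,0],[[0,7.8,4.2],-19,0],[[0,11.2,6.1],-26,0],[[0,14.6,7.9],-33,0],[[0,18,9.8],-40,0],[[0,21.4,11.6],-47,0],[[0,24.8,13.4],-54,0],[[0,28.2,15.3],-61,0],[[0,31.4,17],-68,0],[[0,34,18.4],-75,0],[[0,35.46,19.23],-82,0]]'

```text
time: 11.92
ee_pos: [0.4974, 0.1053, 0.1532]
tcp_rot: [71.4, 89.9, 179.9]
wrist_force: [-1.3, -0.1, 0.3]
opening: 0.0002
```

>>> play_rows --rows '[[[0,0,0],-6,0],[[0.5,0,0],-13,0],[[1.5,0,0],-20,0],[[3,0,0],-27,0],[[4.5,0,0],-34,0],[[6,0,0],-40,0],[[7,0,0],-42.7,0],[[7.5,0,0],-42.7,0],[[7.5,0,0],-42.7,0]]'

```text
time: 12.67
ee_pos: [0.4971, 0.1022, 0.0777]
tcp_rot: [41.1, 89.8, -168.4]
wrist_force: [0.0, -0.1, 0.5]
opening: 0.0001
```

```bash
python3 -c "
from go import *
to(*jw(-153.6,16.5),25,-119.3)
p,d=bot.camera('side');cv2.imwrite('pics/s9.png',p);crop(p,170,170,310,310,5,'pics/s9c.png')"
```

```text
t 12.67 tcp [497.1 102.2  77.7] ydir -119.44 F [ 0.  -0.1  0.5] op 0.1 q6 -48.9
  shift cm [ 5.27 -0.09 -0.21] turn -0.1
```

View pics/s9c.png

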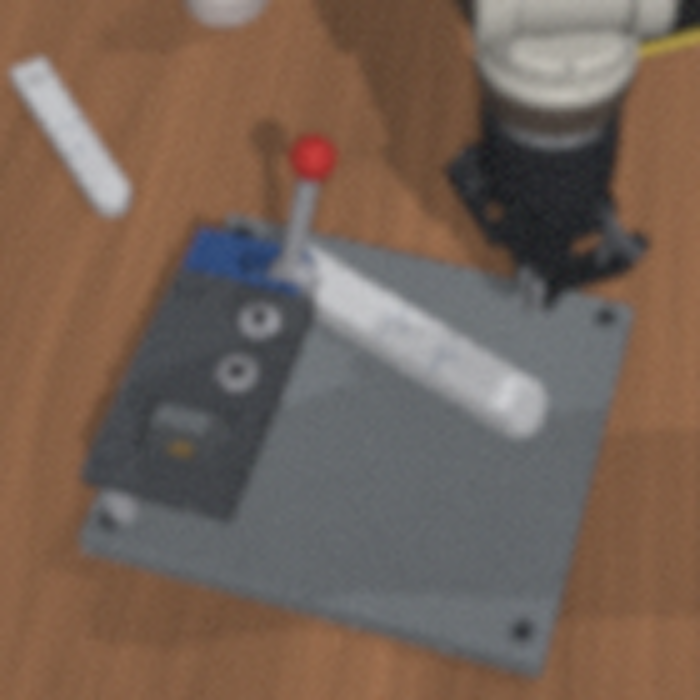

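>>> play_rows --rows '[[[1,0,-0.1],0,0],[[2.5,0,-0.2],0,0],[[4,0,-0.2],0,0],[[4.9,0,-0.2],0,0],[[5.2,0,-0.2],0,0],[[5.2,0,-0.2],0,0]]'

```text
time: 13.22
ee_pos: [0.4998, 0.1014, 0.0277]
tcp_rot: [41.9, 89.9, -167.5]
wrist_force: [0.3, 0.2, -0.6]
opening: -0.0
```

```bash
python3 -c "
from go import *
to(*jw(-153.6,16.5),25,-119.3)
# arc rows: centre rel pin c=150u-k m
def C(th,k):
    t=np.radians(th); return J@(150*np.array([-np.sin(t),np.cos(t)])-k*np.array([np.cos(t),np.sin(t)]))+jo
o,M=st(); t=np.arctan2(M[1,1],M[0,1]); p=np.array(o['ee_pos'])[:2]*1000
seq=[(70,33),(70,28)]+[(70-4*i,27) for i in range(1,11)]
seq2=[(30-3.5*i,27) for i in range(1,7)]+[(7,27),(6,27),(5.5,27)]
for th,k in seq+seq2:
    d=C(th,k)-p; print(th,[0,round((d[0]*np.cos(t)+d[1]*np.sin(t))/10,2),round((d[0]*np.sin(t)-d[1]*np.cos(t))/10,2)],70-th)
"
```

```text
t 13.22 tcp [499.8 101.4  27.7] ydir -119.36 F [ 0.3  0.2 -0.6] op -0.0 q6 -49.2
  shift cm [ 0.27 -0.02  0.07] turn -0.1
70 [0, np.float64(-0.42), np.float64(0.08)] 0
70 [0, np.float64(-0.92), np.float64(0.08)] 0
66 [0, np.float64(-2.07), np.float64(0.23)] 4
62 [0, np.float64(-3.14), np.float64(0.31)] 8
58 [0, np.float64(-4.2), np.float64(0.31)] 12
54 [0, np.float64(-5.26), np.float64(0.24)] 16
50 [0, np.float64(-6.32), np.float64(0.1)] 20
46 [0, np.float64(-7.36), np.float64(-0.12)] 24
42 [0, np.float64(-8.38), np.float64(-0.4)] 28
38 [0, np.float64(-9.38), np.float64(-0.76)] 32
34 [0, np.float64(-10.36), np.float64(-1.19)] 36
30 [0, np.float64(-11.3), np.float64(-1.69)] 40
26.5 [0, np.float64(-12.09), np.float64(-2.17)] 43.5
23.0 [0, np.float64(-12.85), np.float64(-2.71)] 47.0
19.5 [0, np.float64(-13.58), np.float64(-3.29)] 50.5
16.0 [0, np.float64(-14.27), np.float64(-3.91)] 54.0
12.5 [0, np.float64(-14.93), np.float64(-4.57)] 57.5
9.0 [0, np.float64(-15.54), np.float64(-5.27)] 61.0
7 [0, np.float64(-15.87), np.float64(-5.69)] 63
6 [0, np.float64(-16.03), np.float64(-5.9)] 64
5.5 [0, np.float64(-16.11), np.float64(-6.01)] 64.5
```

>>> play_rows --rows '[[[0.2,-0.3,0.08],0,0],[[0.2,-0.6,0.08],0,0],[[0.2,-1,0.1],1,0],[[0.2,-1.5,0.17],2,0],[[0.2,-2.07,0.23],4,0],[[0.2,-3.14,0.31],8,0],[[0.2,-4.2,0.31],12,0],[[0.2,-5.26,0.24],16,0],[[0.2,-6.32,0.1],20,0],[[0.2,-7.36,-0.12],24,0],[[0.2,-8.38,-0.4],28,0],[[0.2,-8.9,-0.58],30,0]]'

```text
time: 14.22
ee_pos: [0.5497, 0.1774, 0.0268]
tcp_rot: [-100.9, 90.0, 19.5]
wrist_force: [-1.2, -2.0, 2.1]
opening: -0.0001
```

```bash
python3 -c "
from go import *
to(*jw(-153.6,16.5),25,-119.3)
def C(th,k):
    t=np.radians(th); return J@(150*np.array([-np.sin(t),np.cos(t)])-k*np.array([np.cos(t),np.sin(t)]))+jo
o,M=st(); t=np.arctan2(M[1,1],M[0,1]); p=np.array(o['ee_pos'])[:2]*1000; q=J.T@(p-jo); print('jig',q,'th',-119.3-np.degrees(t)+70)
for th in (38,34,30,26.5,23,20,17,14,11,9,7,6,5.5):
    d=C(th,27)-p; print(th,round((d[0]*np.cos(t)+d[1]*np.sin(t))/10,2),round((d[0]*np.sin(t)-d[1]*np.cos(t))/10,2),round(np.degrees(t)+119.3+180-(70-th)*-1-180,1) if 0 else round((np.degrees(t)-(-119.3-(70-th))+180)%360-180,1))
p,d=bot.camera('side');cv2.imwrite('pics/s10.png',p);crop(p,170,170,310,310,5,'pics/s10c.png')"
```

```text
t 14.22 tcp [549.7 177.4  26.8] ydir -149.58 F [-1.2 -2.   2.1] op -0.1 q6 -12.5
  shift cm [ 0.18  8.17 -3.96] turn -30.3
jig [-116.06159537   99.15300258] th 100.28364015442288
38 -0.34 0.03 1.7
34 -1.4 0.15 5.7
30 -2.46 0.2 9.7
26.5 -3.39 0.18 13.2
23 -4.32 0.1 16.7
20 -5.11 -0.01 19.7
17 -5.89 -0.16 22.7
14 -6.67 -0.36 25.7
11 -7.43 -0.59 28.7
9 -7.93 -0.77 30.7
7 -8.43 -0.96 32.7
6 -8.67 -1.07 33.7
5.5 -8.79 -1.12 34.2
```

View pics/s10c.png

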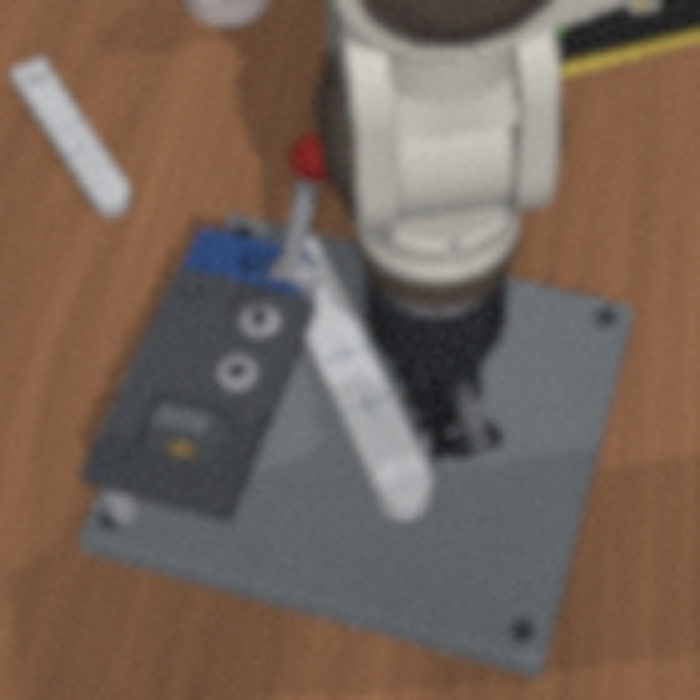

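The blank is swinging with the finger: the side view shows its end at crop (410,505), with only small forces. I continue the arc to about 6° short of home.

>>> play_rows --rows '[[[0,-0.5,0.05],2,0],[[0,-1.4,0.15],5.7,0],[[0,-2.46,0.2],9.7,0],[[0,-3.39,0.18],13.2,0],[[0,-4.32,0.1],16.7,0],[[0,-5.11,0],19.7,0],[[0,-5.89,-0.16],22.7,0],[[0,-6.67,-0.36],25.7,0],[[0,-7.43,-0.59],28.7,0],[[0,-7.93,-0.77],30.7,0],[[0,-8.3,-0.92],32.2,0],[[0,-8.43,-0.96],32.7,0]]'

```text
time: 15.27
ee_pos: [0.6266, 0.2112, 0.0265]
tcp_rot: [-25.6, 90.0, 62.3]
wrist_force: [-1.6, 0.0, 1.5]
opening: 0.0002
```

```bash
python3 -c "
from go import *
to(*jw(-153.6,16.5),25,-189.3)
o,M=st(); p=np.array(o['ee_pos'])[:2]*1000; q=J.T@(p-jo); print('jig',q)
p,d=bot.camera('side');cv2.imwrite('pics/s11.png',p);crop(p,170,170,310,310,5,'pics/s11c.png')
p,d=bot.camera('top');cv2.imwrite('pics/t11.png',p);crop(p,145,145,240,240,6,'pics/t11c.png')"
```

```text
t 15.27 tcp [626.6 211.2  26.5] ydir 177.91 F [-1.6  0.   1.5] op 0.2 q6 20.7
  shift cm [  0.15  12.32 -11.39] turn 7.2
jig [-45.65414934 144.97205722]
```

View pics/s11c.png

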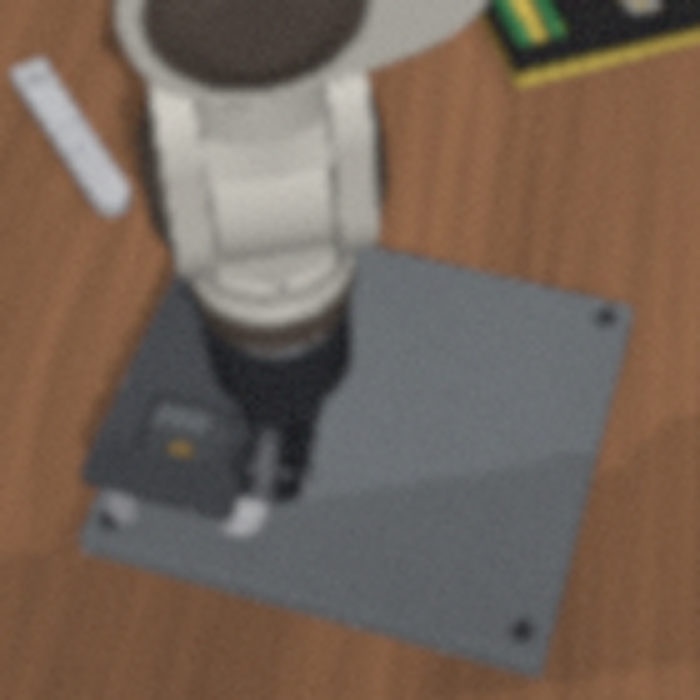

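View pics/t11c.png

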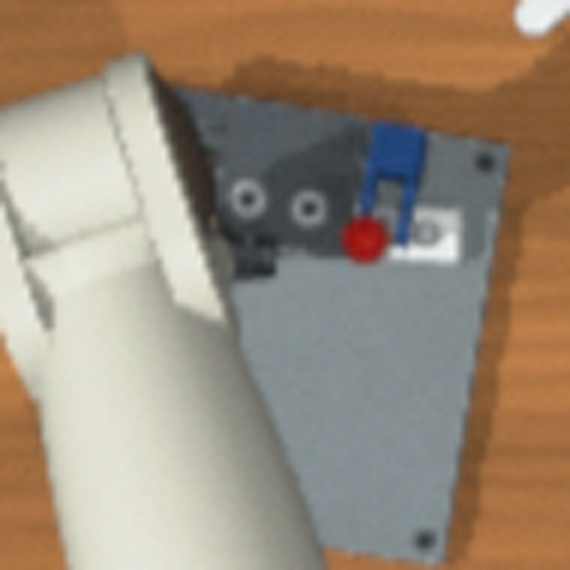

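>>> play_rows --rows '[[[0,-0.2,0],1,0],[[0,-0.35,0],2,0],[[0,-0.5,0],2.5,0],[[0,-0.6,0],2.8,0],[[0,-0.6,0],2.8,0]]'

```text
time: 15.78
ee_pos: [0.6296, 0.211, 0.0263]
tcp_rot: [92.6, 89.7, 177.8]
wrist_force: [-16.0, 1.6, 6.3]
opening: -0.0
```

```bash
python3 -c "
from go import *
to(*jw(-153.6,16.5),25,-189.3)
o,M=st(); p=np.array(o['ee_pos'])[:2]*1000; q=J.T@(p-jo); print('jig',q)"
```

```text
t 15.78 tcp [629.6 211.   26.3] ydir 175.14 F [-16.    1.6   6.3] op -0.0 q6 23.3
  shift cm [  0.13  12.06 -11.98] turn 4.4
jig [-42.60087447 145.26427013]
```

>>> play_rows --rows '[[[0,0.6,0],0,0],[[0,1.5,0],0,0],[[-1,2.5,0],0,0],[[-4,3,0],0,0],[[-8,3,0],0,0],[[-12,3,0],0,0],[[-16,3,0],0,0],[[-19,3,0],0,0],[[-21.5,3,0],0,0],[[-22,3,0],0,0],[[-22,3,0],0,0]]'

```text
time: 16.7
ee_pos: [0.6031, 0.2134, 0.2486]
tcp_rot: [-68.3, 89.8, 16.8]
wrist_force: [1.2, -0.3, -0.4]
opening: 0.0003
```

```bash
python3 -c "
from go import *
print(jw(48,-27)); to(*jw(48,-27),250,-99.3)"
```

```text
[691.20577122  26.39791224]
t 16.7 tcp [603.1 213.4 248.6] ydir 175.14 F [ 1.2 -0.3 -0.4] op 0.3 q6 24.4
  shift cm [ -0.14 -10.36 -17.89] turn -85.6
```

>>> play_rows --rows '[[[0,-0.4,-1],-6,0],[[0,-1.2,-2.5],-13,0],[[0,-2.3,-4.3],-20,0],[[0,-3.5,-6.2],-27,0],[[0,-4.7,-8.1],-34,0],[[0,-5.9,-10],-41,0],[[0,-7,-12],-48,0],[[0,-8,-13.8],-55,0],[[0,-9,-15.5],-62,0],[[0,-9.8,-16.8],-69,0],[[0,-10.2,-17.6],-76,0],[[0,-10.36,-17.9],-83,0]]'

```text
time: 17.7
ee_pos: [0.6907, 0.0244, 0.2436]
tcp_rot: [20.9, 89.8, -170.7]
wrist_force: [0.2, -0.7, 0.1]
opening: 0.0
```

```bash
python3 -c "
from go import *
to(*jw(48,-27),60,-99.3); print(bot.get_obs()['q'].round(1),bot.get_obs()['tcp_rot'])
p,d=bot.camera('top');cv2.imwrite('pics/t12.png',p);crop(p,145,145,240,240,6,'pics/t12c.png')
p,d=bot.camera('side');cv2.imwrite('pics/s12.png',p);crop(p,150,130,310,310,4,'pics/s12c.png')"
```

```text
t 17.7 tcp [690.7  24.4 243.6] ydir -101.6 F [ 0.2 -0.7  0.1] op 0.0 q6 -76.4
  shift cm [ 1.836e+01 -2.000e-01 -1.000e-02] turn -2.3
[  2.   27.1  38.6 101.7  -0.  -76.4] [  20.90437969   89.82971305 -170.69294529]
```

View pics/t12c.png

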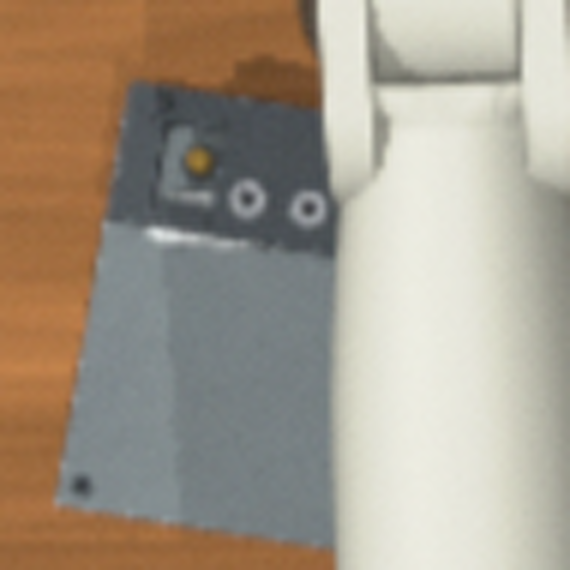

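View pics/s12c.png

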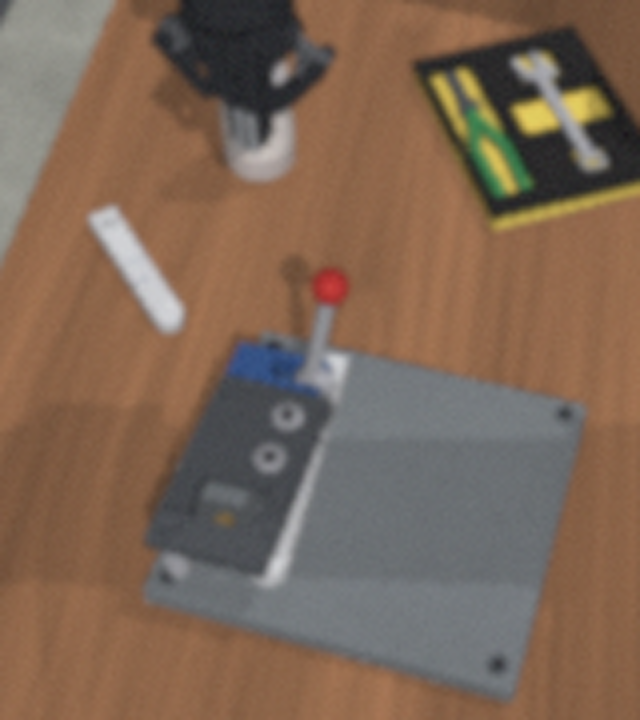

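>>> play_rows --rows '[[[1,-0.1,0],-1,0],[[3,-0.2,0],-2.3,0],[[6,-0.2,0],-2.3,0],[[9,-0.2,0],-2.3,0],[[12,-0.2,0],-2.3,0],[[14.5,-0.2,0],-2.3,0],[[16,-0.2,0],-2.3,0],[[16.5,-0.2,0],-2.3,0],[[16.5,-0.2,0],-2.3,0]]'

```text
time: 18.55
ee_pos: [0.6895, 0.0285, 0.079]
tcp_rot: [12.4, 89.8, -177.3]
wrist_force: [-0.4, 0.1, 0.3]
opening: -0.0003
```

```bash
python3 -c "
from go import *
to(*jw(48,-27),27,-99.3); print(bot.get_obs()['q'].round(1))
p,d=bot.camera('side');cv2.imwrite('pics/s13.png',p);crop(p,150,130,310,310,4,'pics/s13c.png')"
```

```text
t 18.55 tcp [689.5  28.5  79. ] ydir -99.69 F [-0.4  0.1  0.3] op -0.3 q6 -77.9
  shift cm [ 5.2   0.18 -0.2 ] turn -0.4
[  2.4  24.3  16.5  82.4  -0.  -77.9]
```

View pics/s13c.png

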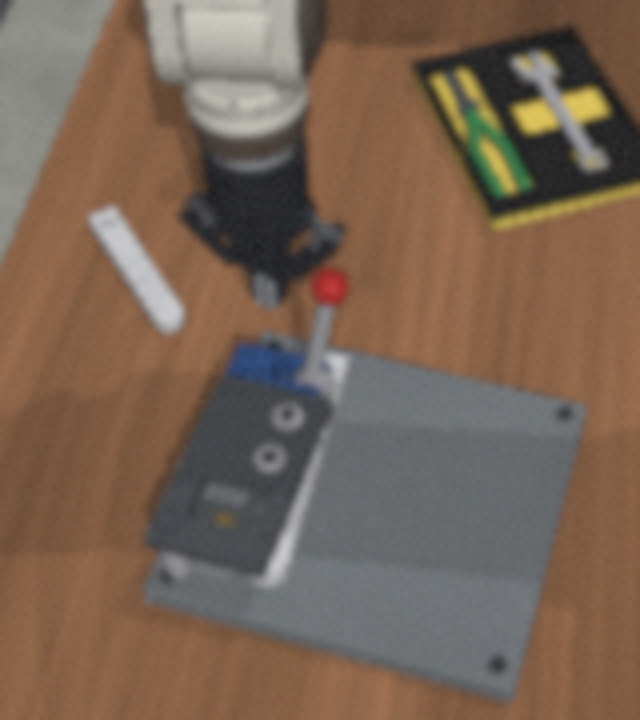

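>>> play_rows --rows '[[[1,0.15,-0.1],0,0],[[2.5,0.18,-0.1],0,0],[[4,0.18,-0.1],0,0],[[4.9,0.18,-0.1],0,0],[[5.1,0.18,-0.1],0,0],[[5.1,0.18,-0.1],0,0]]'

```text
time: 19.1
ee_pos: [0.6915, 0.0262, 0.0301]
tcp_rot: [16.0, 90.0, -173.6]
wrist_force: [0.1, 0.7, -0.2]
opening: 0.0002
```

```bash
python3 -c "
from go import *
to(*jw(34,-27),27,-99.3)
o,M=st(); p=np.array(o['ee_pos'])[:2]*1000; q=J.T@(p-jo); print('jig',q)"
```

```text
t 19.1 tcp [691.5  26.2  30.1] ydir -99.56 F [ 0.1  0.7 -0.2] op 0.2 q6 -78.3
  shift cm [ 0.31 -0.01  1.43] turn -0.3
jig [ 48.32394754 -27.1909561 ]
```

>>> play_rows --rows '[[[0.3,0,0.4],0,0],[[0.3,0,0.9],0,0],[[0.3,0,1.3],0,0],[[0.3,0,1.5],0,0],[[0.3,0,1.5],0,0]]'

```text
time: 19.52
ee_pos: [0.6765, 0.0288, 0.028]
tcp_rot: [-168.2, 90.0, 2.2]
wrist_force: [0.7, 0.1, -0.5]
opening: 0.0005
```

```bash
cat > chk.py <<'E'
from go import *
o,M=st(); p=np.array(o['ee_pos'])*1000; q=J.T@(p[:2]-jo); print('t',o['time'],'jig',q.round(1),p[2].round(1),'Fjig',(J.T@np.array(o['wrist_force'])[:2]).round(1),o['wrist_force'][2].round(1))
E
python3 chk.py
```

```text
t 19.5167 jig [ 33.1 -27. ] 28.0 Fjig [0.6 0.2] -0.5
```

>>> play_rows --rows '[[[0,0,0.1],0,0],[[0,0,0.15],0,0],[[0,0,0.2],0,0],[[0,0,0.2],0,0]]'

```text
time: 19.85
ee_pos: [0.6748, 0.029, 0.0273]
tcp_rot: [39.5, 90.0, -150.0]
wrist_force: [0.0, 0.1, -0.0]
opening: -0.0
```

```bash
python3 chk.py
```

```text
t 19.85 jig [ 31.4 -27.1] 27.3 Fjig [0.  0.1] -0.0
```

>>> play_rows --rows '[[[0,0,0.1],0,0],[[0,0,0.2],0,0],[[0,0,0.2],0,0],[[0,0,0.2],0,0]]'

```text
time: 20.18
ee_pos: [0.6728, 0.0293, 0.0272]
tcp_rot: [3.5, 90.0, 174.0]
wrist_force: [-0.1, 0.2, 0.0]
opening: 0.0003
```

```bash
python3 chk.py
```

```text
t 20.1833 jig [ 29.3 -27.1] 27.2 Fjig [-0.2  0.2] 0.0
```

```bash
python3 -c "
from go import *
p,d=bot.camera('side');cv2.imwrite('pics/s14.png',p);crop(p,180,170,290,290,6,'pics/s14c.png')
p,d=bot.camera('top');cv2.imwrite('pics/t14.png',p);crop(p,145,145,240,240,6,'pics/t14c.png')"
```

```text
(no output)
```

View pics/s14c.png

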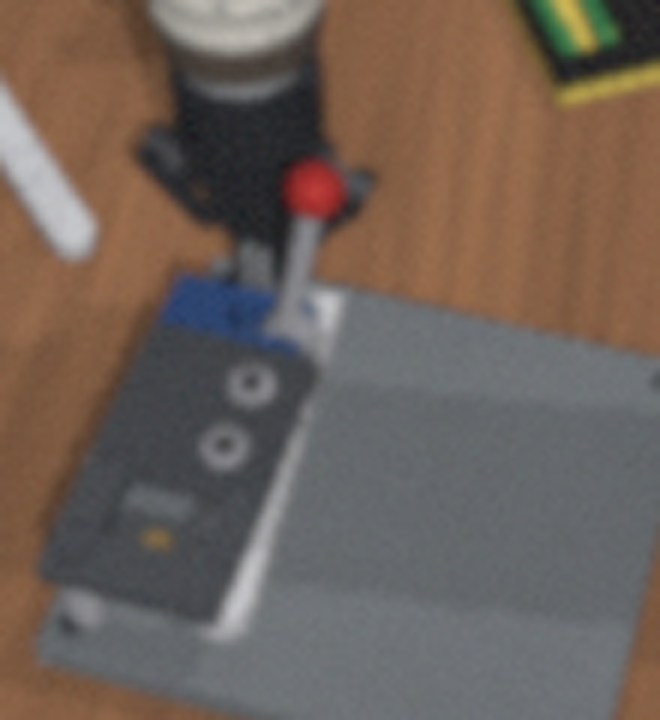

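View pics/t14c.png

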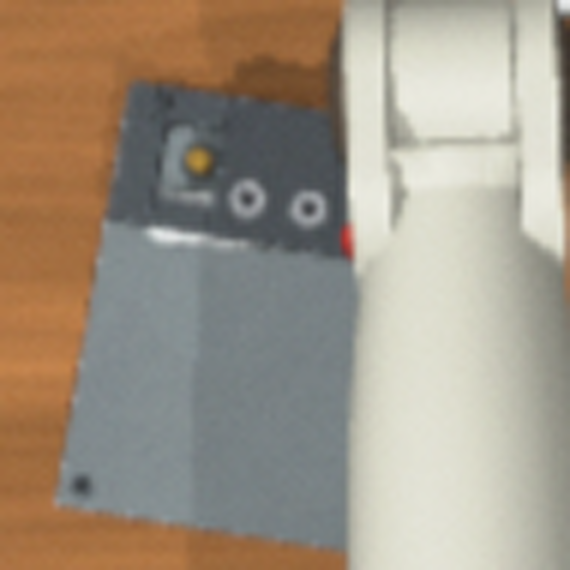

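>>> play_rows --rows '[[[0,0,0.1],0,0],[[0,0,0.2],0,0],[[0,0,0.25],0,0],[[0,0,0.25],0,0]]'

```text
time: 20.62
ee_pos: [0.6703, 0.0298, 0.0273]
tcp_rot: [-29.2, 90.0, 141.3]
wrist_force: [-0.2, -0.5, 0.5]
opening: 0.0001
```

```bash
python3 chk.py
```

```text
t 20.6167 jig [ 26.8 -27. ] 27.3 Fjig [-0.1 -0.5] 0.5
```

>>> play_rows --rows '[[[0,0,0.1],0,0],[[0,0,0.2],0,0],[[0,0,0.2],0,0],[[0,0,0.2],0,0]]'

```text
time: 20.95
ee_pos: [0.6684, 0.0301, 0.0273]
tcp_rot: [-151.9, 90.0, 18.6]
wrist_force: [0.1, 0.2, 0.0]
opening: -0.0
```

```bash
python3 chk.py
```

```text
t 20.95 jig [ 24.8 -27. ] 27.3 Fjig [0.  0.2] 0.0
```

>>> play_rows --rows '[[[0,0,0.1],0,0],[[0,0,0.2],0,0],[[0,0,0.25],0,0],[[0,0,0.25],0,0]]'

```text
time: 21.28
ee_pos: [0.6658, 0.0305, 0.0273]
tcp_rot: [17.9, 90.0, -171.6]
wrist_force: [0.3, -0.3, -0.5]
opening: -0.0002
```

```bash
python3 chk.py
```

```text
t 21.2833 jig [ 22.3 -27. ] 27.3 Fjig [ 0.4 -0.3] -0.5
```

>>> play_rows --rows '[[[0,0,-0.3],0,0],[[0,0,-0.8],0,0],[[0,0,-1.2],0,0],[[0,-0.2,-1.2],0,0],[[0,-0.4,-1.2],0,0],[[0,-0.4,-1.1],0,0],[[0,-0.4,-0.9],0,0],[[0,-0.4,-0.7],0,0],[[0,-0.4,-0.5],0,0],[[0,-0.4,-0.4],0,0],[[0,-0.4,-0.3],0,0],[[0,-0.4,-0.3],0,0]]'

```text
time: 22.28
ee_pos: [0.6695, 0.0336, 0.0275]
tcp_rot: [146.5, 90.0, -43.0]
wrist_force: [1.1, -2.0, -0.7]
opening: -0.0
```

```bash
python3 chk.py
```

```text
t 22.2833 jig [ 25.4 -23.3] 27.5 Fjig [ 1.4 -1.8] -0.7
```

>>> play_rows --rows '[[[0,0,0.1],0,0],[[0,0,0.15],0,0],[[0,0,0.2],0,0],[[0,0,0.2],0,0]]'

```text
time: 22.62
ee_pos: [0.6678, 0.0339, 0.0274]
tcp_rot: [147.5, 90.0, -42.0]
wrist_force: [2.6, -5.1, 0.7]
opening: 0.0002
```

```bash
python3 chk.py; python3 -c "
from go import *
p,d=bot.camera('side');cv2.imwrite('pics/s15.png',p);crop(p,180,170,290,290,6,'pics/s15c.png')"
```

```text
t 22.6167 jig [ 23.7 -23.3] 27.4 Fjig [ 3.4 -4.6] 0.7
```

View pics/s15c.png

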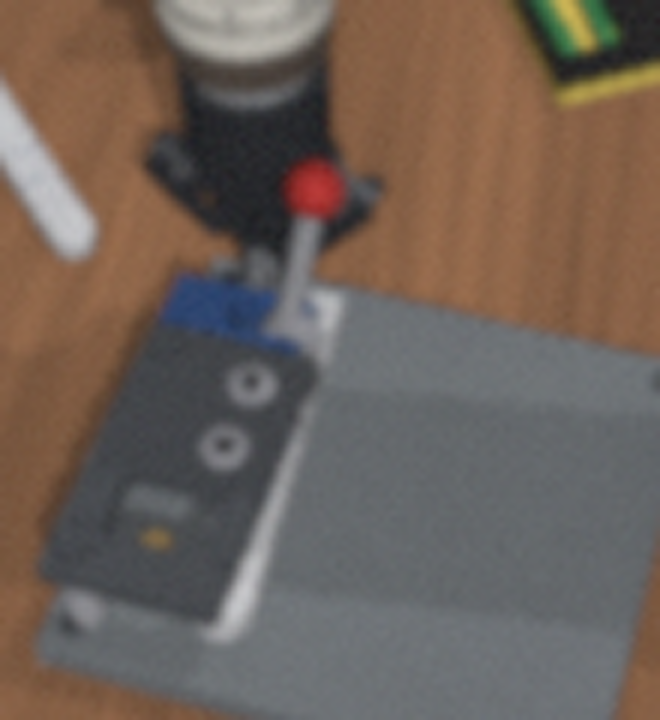

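```bash
python3 - <<'E'
from go import *
p=cv2.imread('pics/t11.png'); cv2.imwrite('pics/t11d.png',cv2.resize(p[170:200,195:235],None,fx=16,fy=16,interpolation=cv2.INTER_CUBIC))
for uv,z in(((216,183.3),.046),): 
    w=onplane('top',uv,z)[0]*1000; print(w, J.T@(w[:2]-jo))
E
```

```text
[648.81866168  60.8106114   46.        ] [0.60881498 0.11045001]
```

View pics/t11d.png

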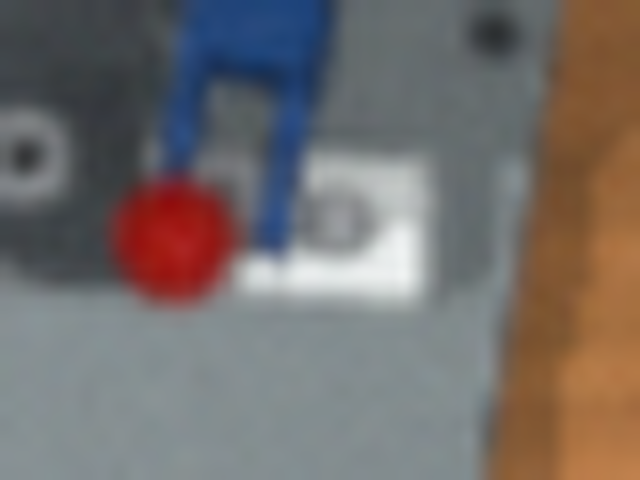

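The finger only catches the tail's corner, because its tip is narrower than I assumed. I'll turn the gripper 90° and open it, so that one finger reaches the tail while the body stays clear of the lever.

>>> play_rows --rows '[[[0,0,-0.5],0,0],[[0,0.3,-1.2],0,0],[[0,0.8,-2],0,0],[[0,1.4,-2.4],5,0],[[0,2,-2.4],12,0],[[0,2,-2.4],19,0],[[0,2,-2.4],26,0],[[0,2,-2.4],33,0],[[0,2,-2.4],40,0],[[0,2,-2.4],47,0],[[0,2,-2.4],54,0],[[0,2,-2.4],61,0]]'

```text
time: 23.67
ee_pos: [0.6884, 0.0103, 0.027]
tcp_rot: [22.7, 90.0, 131.8]
wrist_force: [-0.5, -0.6, -0.6]
opening: -0.0003
```

>>> play_rows --rows '[[[0,0,0],7,0],[[0,0,0],14,1],[[0,0,0],21,2],[[0,0,0],28,4],[[0,0,0],29,5],[[0,0,0],29,5],[[0,0,0],29,5]]'

```text
time: 24.25
ee_pos: [0.6882, 0.0104, 0.0271]
tcp_rot: [62.7, 90.0, 143.3]
wrist_force: [0.1, -0.8, 0.2]
opening: 0.0502
```

```bash
python3 chk.py; python3 -c "
from go import *
to(*jw(45,-43),27,170.7)
p,d=bot.camera('side');cv2.imwrite('pics/s16.png',p);crop(p,180,150,290,270,6,'pics/s16c.png')"
```

```text
t 24.25 jig [ 47.6 -43.3] 27.1 Fjig [ 0.2 -0.8] 0.2
t 24.25 tcp [688.2  10.4  27.1] ydir 170.68 F [ 0.1 -0.8  0.2] op 50.2 q6 10.2
  shift cm [0.01 0.26 0.03] turn -0.0
```

View pics/s16c.png

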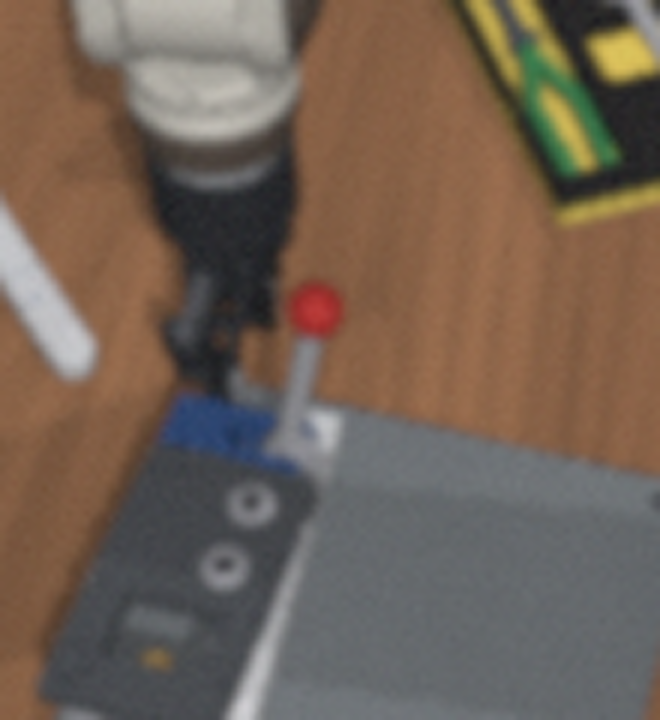

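>>> play_rows --rows '[[[0.2,0.3,0],0,5],[[0.4,0.7,0],0,5],[[0.4,1.1,0],0,5],[[0.4,1.4,0],0,5],[[0.4,1.6,0],0,5],[[0.4,1.7,0],0,5],[[0.4,1.7,0],0,5]]'

```text
time: 24.88
ee_pos: [0.671, 0.0134, 0.0236]
tcp_rot: [-79.0, 90.0, 1.4]
wrist_force: [0.3, -0.2, 0.2]
opening: 0.0499
```

```bash
python3 chk.py
```

```text
t 24.8833 jig [ 30.2 -43.1] 23.6 Fjig [ 0.3 -0.2] 0.2
```

>>> play_rows --rows '[[[0,0.1,0],0,5],[[0,0.2,0],0,5],[[0,0.3,0],0,5],[[0,0.3,0],0,5]]'

```text
time: 25.22
ee_pos: [0.6681, 0.0139, 0.0232]
tcp_rot: [101.0, 90.0, -178.6]
wrist_force: [-0.2, -0.4, -1.1]
opening: 0.0496
```

```bash
python3 chk.py
```

```text
t 25.2167 jig [ 27.2 -43.1] 23.2 Fjig [-0.2 -0.4] -1.1
```

>>> play_rows --rows '[[[0,0.1,0],0,5],[[0,0.2,0],0,5],[[0,0.2,0],0,5]]'

```text
time: 25.47
ee_pos: [0.6665, 0.0141, 0.0234]
tcp_rot: [-94.2, 90.0, -13.7]
wrist_force: [2.7, 0.4, -0.9]
opening: 0.0499
```

```bash
python3 chk.py
```

```text
t 25.4667 jig [ 25.6 -43.1] 23.4 Fjig [2.6 0.8] -0.9
```

>>> play_rows --rows '[[[0,0.08,0],0,5],[[0,0.15,0],0,5],[[0,0.15,0],0,5],[[0,0.15,0],0,5]]'

```text
time: 25.8
ee_pos: [0.6661, 0.0141, 0.0236]
tcp_rot: [-92.2, 89.8, -11.8]
wrist_force: [7.1, -1.8, -3.2]
opening: 0.05
```

```bash
python3 chk.py; python3 -c "
from go import *
p,d=bot.camera('side');cv2.imwrite('pics/s17.png',p);crop(p,180,170,290,290,6,'pics/s17c.png')"
```

```text
t 25.8 jig [ 25.2 -43.2] 23.6 Fjig [ 7.3 -0.6] -3.2
```

View pics/s17c.png

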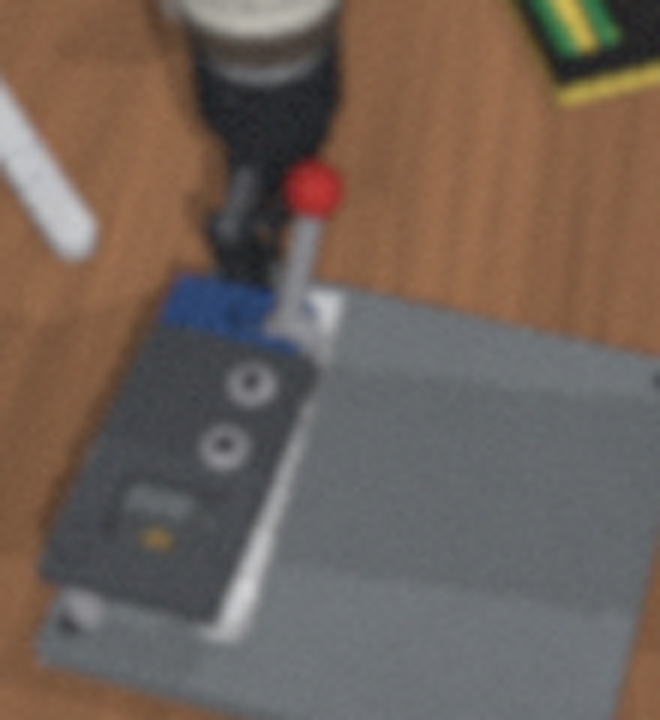

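>>> play_rows --rows '[[[0,0.05,0],0,5],[[0,0.1,0],0,5],[[0,0.15,0],0,5],[[0,0.15,0],0,5]]'

```text
time: 26.18
ee_pos: [0.6658, 0.0141, 0.0238]
tcp_rot: [-92.6, 89.7, -12.2]
wrist_force: [13.4, -2.0, -5.3]
opening: 0.05
```

```bash
python3 chk.py; python3 -c "
from go import *
p,d=bot.camera('side');cv2.imwrite('pics/s18.png',p);crop(p,180,170,290,290,6,'pics/s18c.png')
a=cv2.imread('pics/s17.png')[260:285,205:235];b=p[260:285,205:235];cv2.imwrite('pics/cmp.png',cv2.resize(cv2.hconcat([a,b]),None,fx=12,fy=12,interpolation=cv2.INTER_CUBIC))"
```

```text
t 26.1833 jig [ 24.9 -43.3] 23.8 Fjig [13.6  0.2] -5.3
```

View pics/cmp.png

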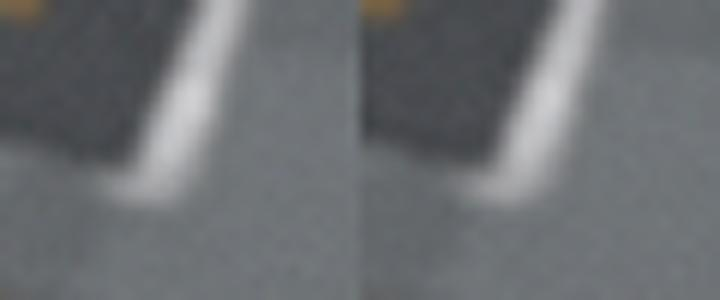

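>>> play_rows --rows '[[[0,0.1,0],0,5],[[0,0.2,0],0,5],[[0,0.3,0],0,5],[[0,0.3,0],0,5]]'

```text
time: 26.57
ee_pos: [0.6641, 0.0132, 0.0245]
tcp_rot: [-102.6, 89.5, -22.3]
wrist_force: [19.0, -8.6, -5.3]
opening: 0.0501
```

```bash
python3 chk.py; python3 -c "
from go import *
p,d=bot.camera('side');cv2.imwrite('pics/s19.png',p);crop(p,180,170,290,290,6,'pics/s19c.png')
a=cv2.imread('pics/s17.png')[260:285,205:235];b=p[260:285,205:235];cv2.imwrite('pics/cmp.png',cv2.resize(cv2.hconcat([a,b]),None,fx=12,fy=12,interpolation=cv2.INTER_CUBIC))"
```

```text
t 26.5667 jig [ 23.4 -44.4] 24.5 Fjig [20.1 -5.4] -5.3
```

View pics/cmp.png

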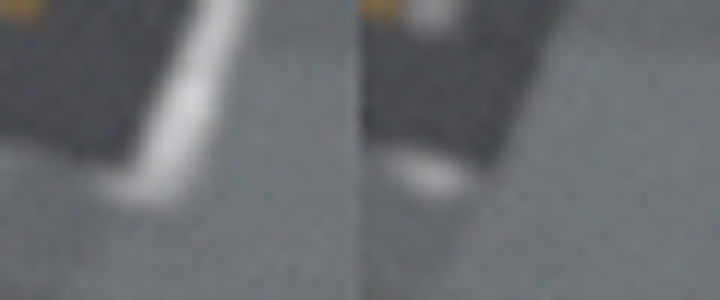

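It moved: the white strip along the plate's front edge is gone. I check the window.

```bash
python3 -c "
from go import *
p,d=bot.camera('top');cv2.imwrite('pics/t19.png',p)
a=cv2.imread('pics/t12.png')[155:190,160:200];b=p[155:190,160:200];cv2.imwrite('pics/cmp2.png',cv2.resize(cv2.hconcat([a,b]),None,fx=9,fy=9,interpolation=cv2.INTER_CUBIC))"
```

```text
(no output)
```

View pics/cmp2.png

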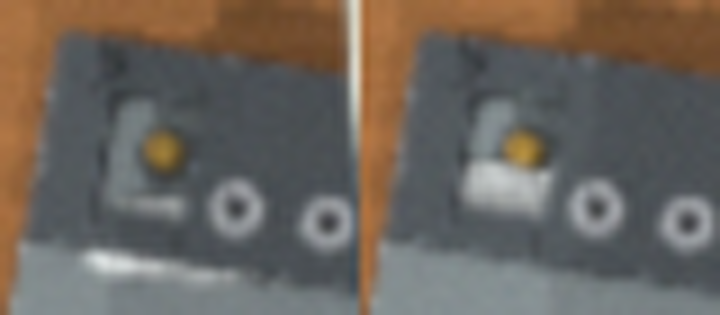

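View pics/s19c.png

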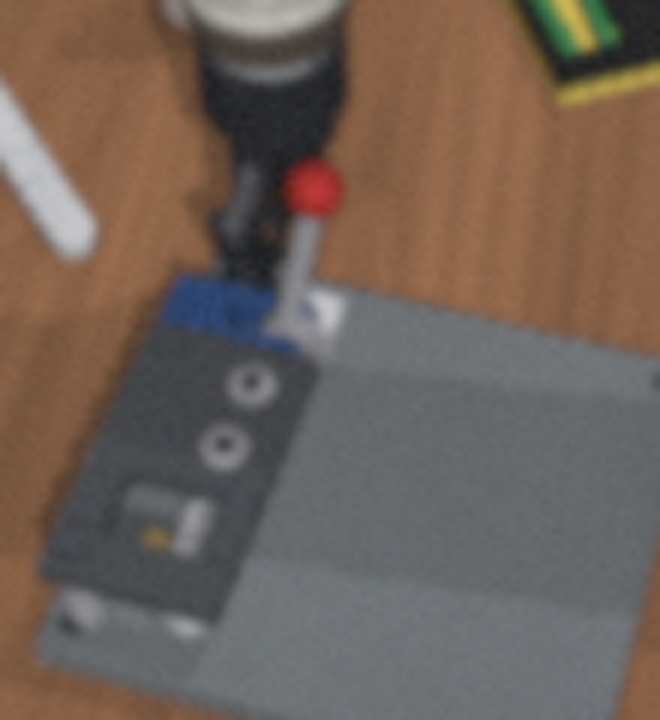

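Both views show the blank's edge touching the brass stop in the window. I back off and go for the knob: same yaw, jaws along jig y.

>>> play_rows --rows '[[[0,-0.5,0],0,5],[[0,-1.2,0],0,5],[[0,-2,0],0,5],[[-0.5,-2.5,0],0,5],[[-3,-2.5,0],0,5],[[-6.5,-2.5,0],0,5],[[-10,-2.5,0],0,5],[[-13.5,-2.5,0],0,5],[[-17,-2.5,0],0,5],[[-20,-2.5,0],0,5],[[-21.5,-2.5,0],0,5],[[-22,-2.5,0],0,5]]'

```text
time: 27.67
ee_pos: [0.6858, 0.0112, 0.2472]
tcp_rot: [-77.8, 89.7, 2.7]
wrist_force: [-0.2, 0.2, -0.0]
opening: 0.0497
```

```bash
python3 chk.py; python3 -c "
from go import *
print(jw(-25,26.5));to(*jw(-25,26.5),245,170.7)"
```

```text
t 27.6667 jig [ 45.1 -42.8] 247.2 Fjig [-0.3  0.2] -0.0
[627.81110835  90.99177201]
t 27.67 tcp [685.8  11.2 247.2] ydir 170.48 F [-0.2  0.2 -0. ] op 49.7 q6 10.5
  shift cm [0.22 7.04 6.91] turn -0.2
```

>>> play_rows --rows '[[[0,1,1],0,5],[[0,2.5,2.5],0,5],[[0,4.3,4.2],0,5],[[0,5.8,5.7],0,5],[[0,6.7,6.6],0,5],[[0,7.04,6.91],0,5],[[0,7.04,6.91],0,5]]'

```text
time: 28.25
ee_pos: [0.6267, 0.0915, 0.243]
tcp_rot: [118.2, 90.0, -161.3]
wrist_force: [0.5, -0.3, -0.4]
opening: 0.0501
```

```bash
python3 chk.py; python3 -c "
from go import *
to(*jw(-25,26.5),160,170.7)
p,d=bot.camera('side');cv2.imwrite('pics/s20.png',p);crop(p,180,150,290,270,6,'pics/s20c.png')"
```

```text
t 28.25 jig [-26.2  26.8] 243.0 Fjig [ 0.6 -0.2] -0.4
t 28.25 tcp [626.7  91.5 243. ] ydir 170.54 F [ 0.5 -0.3 -0.4] op 50.1 q6 17.8
  shift cm [ 8.3  -0.12 -0.03] turn -0.2
```

View pics/s20c.png

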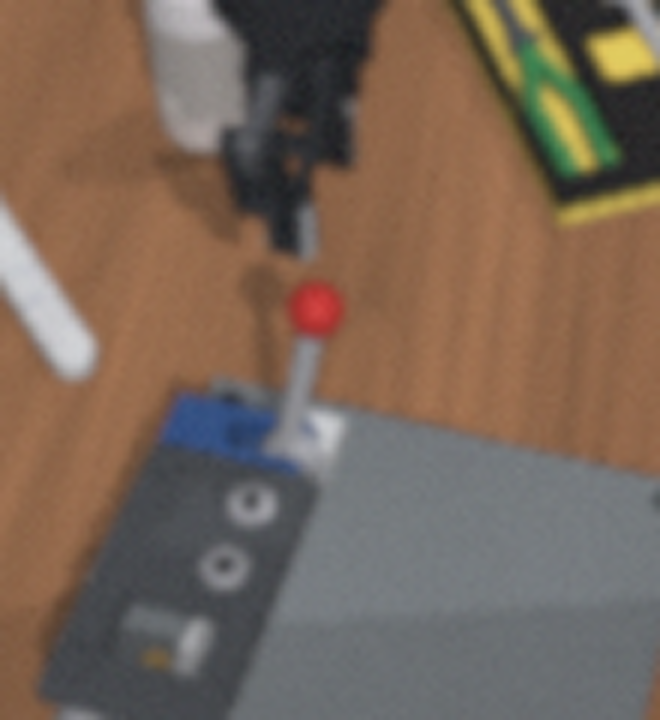

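>>> play_rows --rows '[[[1,-0.05,0],0,5],[[2.5,-0.1,0],0,5],[[4.5,-0.1,0],0,5],[[6.5,-0.1,0],0,5],[[7.8,-0.1,0],0,5],[[8.3,-0.1,0],0,5],[[8.3,-0.1,0],0,5],[[8.3,-0.1,0],0,4],[[8.3,-0.1,0],0,2.5],[[8.3,-0.1,0],0,2.2],[[8.3,-0.1,0],0,2.2],[[8.3,-0.1,0],0,2.2]]' --squeeze 25

```text
time: 29.3
ee_pos: [0.629, 0.0923, 0.1619]
tcp_rot: [-34.4, 89.8, 46.1]
wrist_force: [2.4, 7.3, 1.4]
opening: 0.026
```

```bash
python3 chk.py; python3 -c "
from go import *
to(*jw(-25,26.5),160,170.7)
p,d=bot.camera('side');cv2.imwrite('pics/s21.png',p);crop(p,180,150,290,270,6,'pics/s21c.png')
o,M=st(); p=np.array(o['ee_pos'])*1000; q=J.T@(p[:2]-jo); gx,gz=q[0],p[2]+18.7
# lever angle now from grasp pt
print('ang',np.arctan2(-gx,gz-57),'rad',np.hypot(gx,gz-57))
a0=np.arctan2(-gx,gz-57)
for a in np.r_[np.arange(a0,1.4,.07)[1:],1.40,1.43]:
    print(round(a,2),[round((gz-57-122*np.cos(a))/10,2),round((gx+122*np.sin(a))/10,2),0])
"
```

```text
t 29.3 jig [-24.1  27.9] 161.9 Fjig [1.1 7.6] 1.4
t 29.3 tcp [629.   92.3 161.9] ydir 170.53 F [2.4 7.3 1.4] op 26.0 q6 17.8
  shift cm [ 0.19  0.09 -0.14] turn -0.2
ang 0.19220733665539774 rad 125.90575980444902
0.26 [np.float64(0.58), np.float64(0.76), 0]
0.33 [np.float64(0.83), np.float64(1.57), 0]
0.4 [np.float64(1.13), np.float64(2.37), 0]
0.47 [np.float64(1.49), np.float64(3.14), 0]
0.54 [np.float64(1.91), np.float64(3.89), 0]
0.61 [np.float64(2.37), np.float64(4.61), 0]
0.68 [np.float64(2.89), np.float64(5.29), 0]
0.75 [np.float64(3.45), np.float64(5.93), 0]
0.82 [np.float64(4.06), np.float64(6.53), 0]
0.89 [np.float64(4.7), np.float64(7.09), 0]
0.96 [np.float64(5.38), np.float64(7.6), 0]
1.03 [np.float64(6.1), np.float64(8.07), 0]
1.1 [np.float64(6.85), np.float64(8.48), 0]
1.17 [np.float64(7.62), np.float64(8.84), 0]
1.24 [np.float64(8.42), np.float64(9.14), 0]
1.31 [np.float64(9.24), np.float64(9.39), 0]
1.38 [np.float64(10.07), np.float64(9.58), 0]
1.4 [np.float64(10.29), np.float64(9.62), 0]
1.43 [np.float64(10.65), np.float64(9.67), 0]
```

View pics/s21c.png

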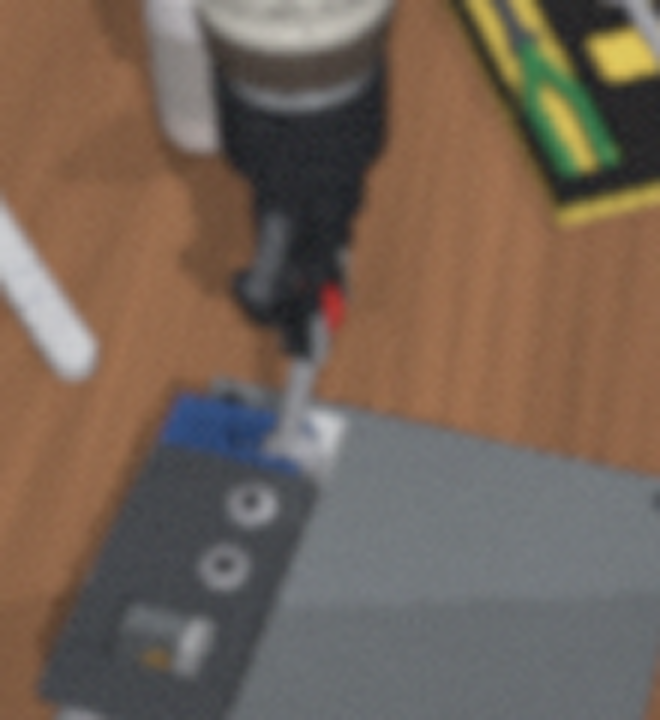

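>>> play_rows --rows '[[[0.05,0.3,-0.1],0,2.2],[[0.2,0.83,-0.1],0,2.2],[[0.5,1.76,-0.1],0,2.2],[[0.97,2.88,-0.1],0,2.2],[[1.56,3.95,-0.1],0,2.2],[[2.24,4.96,-0.1],0,2.2],[[3.03,5.89,-0.1],0,2.2],[[3.9,6.74,-0.1],0,2.2],[[4.86,7.5,-0.1],0,2.2],[[5.4,7.85,-0.1],0,2.2],[[5.89,8.16,-0.1],0,2.2],[[5.89,8.16,-0.1],0,2.2]]'

```text
time: 30.35
ee_pos: [0.5475, 0.1055, 0.1025]
tcp_rot: [-12.6, 89.7, 68.0]
wrist_force: [-1.3, 11.5, -0.3]
opening: 0.0258
```

```bash
python3 chk.py; python3 -c "
from go import *
to(*jw(-25,26.5),160,170.7)
p,d=bot.camera('side');cv2.imwrite('pics/s22.png',p);crop(p,180,150,290,270,6,'pics/s22c.png')"
```

```text
t 30.35 jig [-106.6   27.9] 102.5 Fjig [-3.1 11.2] -0.3
t 30.35 tcp [547.5 105.5 102.5] ydir 170.57 F [-1.3 11.5 -0.3] op 25.8 q6 20.2
  shift cm [-5.75 -8.16 -0.12] turn -0.1
```

View pics/s22c.png

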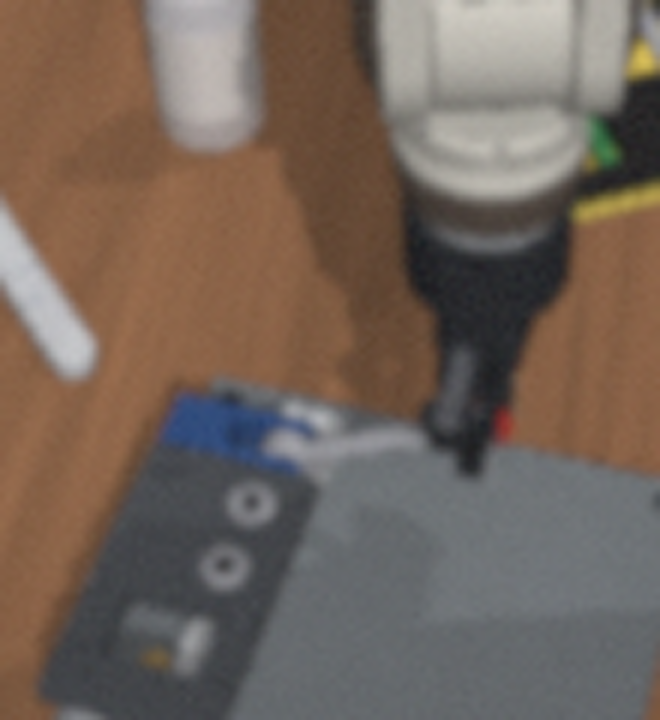

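>>> play_rows --rows '[[[0.5,0.28,-0.15],0,2.2],[[1.09,0.55,-0.15],0,2.2],[[1.65,0.8,-0.15],0,2.2],[[2.22,1.0,-0.15],0,2.2],[[2.7,1.15,-0.15],0,2.2],[[3.16,1.27,-0.15],0,2.2],[[3.6,1.36,-0.15],0,2.2],[[4,1.44,-0.15],0,2.2],[[4.2,1.48,-0.15],0,2.2],[[4.2,1.48,-0.15],0,2.2]]'

```text
time: 31.23
ee_pos: [0.5342, 0.1076, 0.0617]
tcp_rot: [-23.2, 89.5, 57.4]
wrist_force: [1.2, 18.3, 2.7]
opening: 0.026
```

```bash
python3 chk.py; python3 -c "
from go import *
p,d=bot.camera('side');cv2.imwrite('pics/s23.png',p);crop(p,180,150,290,270,6,'pics/s23c.png')"
```

```text
t 31.2333 jig [-120.    27.8] 61.7 Fjig [-1.7 18.3] 2.7
```

View pics/s23c.png

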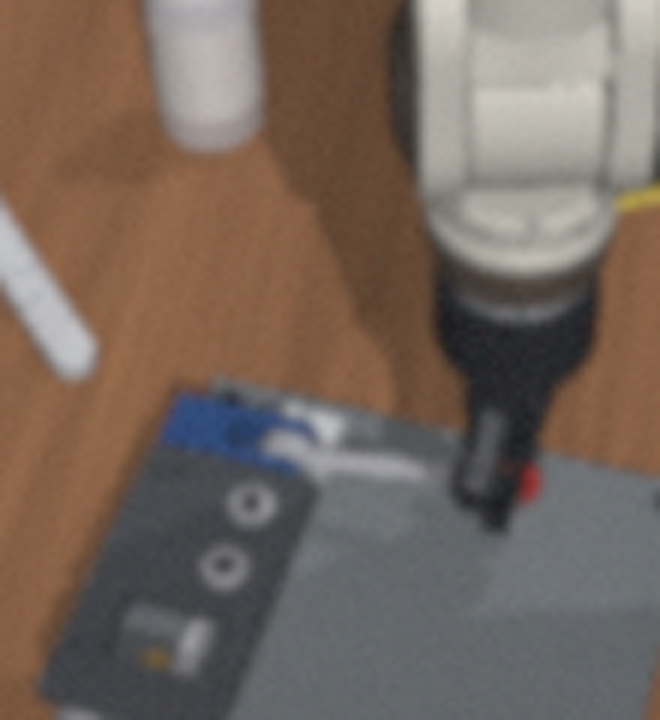

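>>> play_rows --rows '[[[0,0,0.2],0,2.2],[[0.1,0,0.3],0,2.2],[[0.3,0,0.3],0,2.2],[[0.5,0,0.3],0,2.2],[[0.5,0,0.3],0,2.2]]'

```text
time: 31.7
ee_pos: [0.5342, 0.1079, 0.0569]
tcp_rot: [-56.6, 89.8, 23.9]
wrist_force: [-1.2, 4.2, 7.3]
opening: 0.0264
```

```bash
python3 chk.py
```

```text
t 31.7 jig [-120.1   28. ] 56.9 Fjig [-1.9  4. ] 7.3
```

>>> play_rows --rows '[[[0.1,0,0.05],0,2.2],[[0.3,0,0.05],0,2.2],[[0.5,0,0.05],0,2.2],[[0.5,0,0.05],0,2.2]]'

```text
time: 32.03
ee_pos: [0.5353, 0.1078, 0.0541]
tcp_rot: [-74.1, 89.6, 6.4]
wrist_force: [-4.5, -2.6, 22.1]
opening: 0.0263
```

```bash
python3 chk.py; python3 -c "
from go import *
p,d=bot.camera('side');cv2.imwrite('pics/s24.png',p);crop(p,180,150,290,270,6,'pics/s24c.png')"
```

```text
t 32.0333 jig [-119.    28.1] 54.1 Fjig [-4.1 -3.2] 22.1
```

View pics/s24c.png

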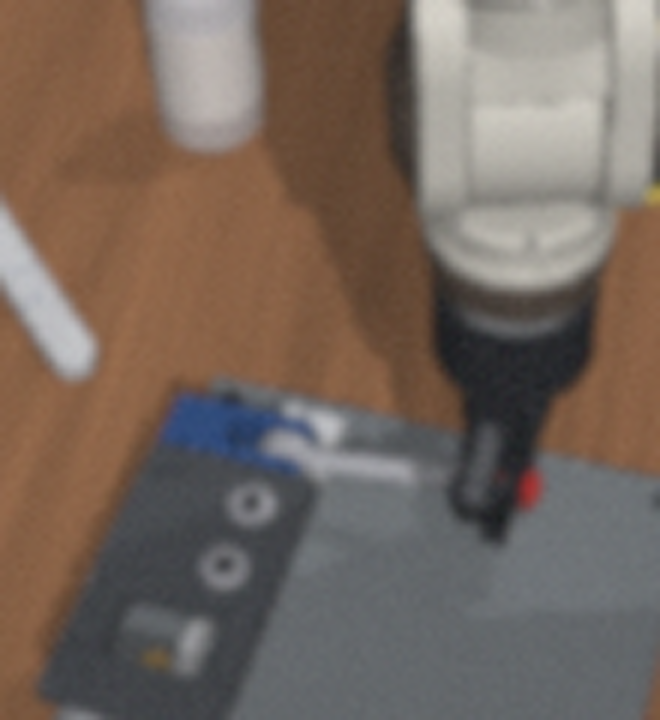

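>>> play_rows --rows '[[[0,0,0],0,3],[[0,0,0],0,5],[[0,0,0],0,5],[[0,0,0],0,5],[[-0.5,0,0],0,5],[[-2,0,0],0,5],[[-4.5,0,0],0,5],[[-8,0,0],0,5],[[-11.5,0,0],0,5],[[-15,0,0],0,5],[[-18,0,0],0,5],[[-19,0,0],0,5]]'

```text
time: 33.08
ee_pos: [0.5339, 0.1078, 0.2446]
tcp_rot: [-69.3, 89.7, 11.2]
wrist_force: [0.8, 0.5, 0.2]
opening: 0.0499
```

>>> play_rows --rows '[[[0,1.5,0],0,5],[[0,4.5,0],0,5],[[0,8,0],0,5],[[0,11.5,0],0,5],[[0,15,0],0,5],[[0,17,0],0,5],[[0,18,0],0,5],[[0,18,0],0,5]]'

```text
time: 33.75
ee_pos: [0.3544, 0.1377, 0.2398]
tcp_rot: [-55.3, 89.9, 25.2]
wrist_force: [-0.0, -0.1, -0.4]
opening: 0.0498
```

```bash
python3 chk.py; python3 -c "
from go import *
p,d=bot.camera('side');cv2.imwrite('pics/s25.png',p);crop(p,180,180,310,300,6,'pics/s25c.png')
t,d=bot.camera('top');cv2.imwrite('pics/t25.png',t);crop(t,145,145,240,240,6,'pics/t25c.png')
hs=[]
uv=[]
for q,b in((t,(180,150,240,230)),(p,(180,180,310,300))):
    h=cv2.cvtColor(q,cv2.COLOR_BGR2HSV).astype(int); m=((h[...,0]<6)|(h[...,0]>172))&(h[...,1]>150)&(h[...,2]>80)
    z=np.zeros_like(m); z[b[1]:b[3],b[0]:b[2]]=1; y,x=np.nonzero(m&z); uv.append((x.mean(),y.mean())); print(len(x),uv[-1])
def ray(n,uv):
    m,A,o=cam(n); d=A@np.array([(uv[0]-m['cx'])/m['fx'],(uv[1]-m['cy'])/m['fy'],1]); return o,d/np.linalg.norm(d)
o1,d1=ray('top',uv[0]);o2,d2=ray('side',uv[1]);tt=np.linalg.lstsq(np.c_[d1,-d2],o2-o1,rcond=None)[0];a=o1+tt[0]*d1;b=o2+tt[1]*d2
c=(a+b)/2*1000; print('knob',a.round(4),b.round(4),'jig',J.T@(c[:2]-jo),c[2])"
```

```text
t 33.75 jig [-302.4   28.4] 239.8 Fjig [-0.  -0.1] -0.4
33 (np.float64(202.78787878787878), np.float64(213.54545454545453))
39 (np.float64(265.15384615384613), np.float64(230.23076923076923))
knob [0.534  0.1075 0.0791] [0.5318 0.1075 0.0791] jig [-121.28694551   27.45205676] 79.09851735711787
```

View pics/s25c.png

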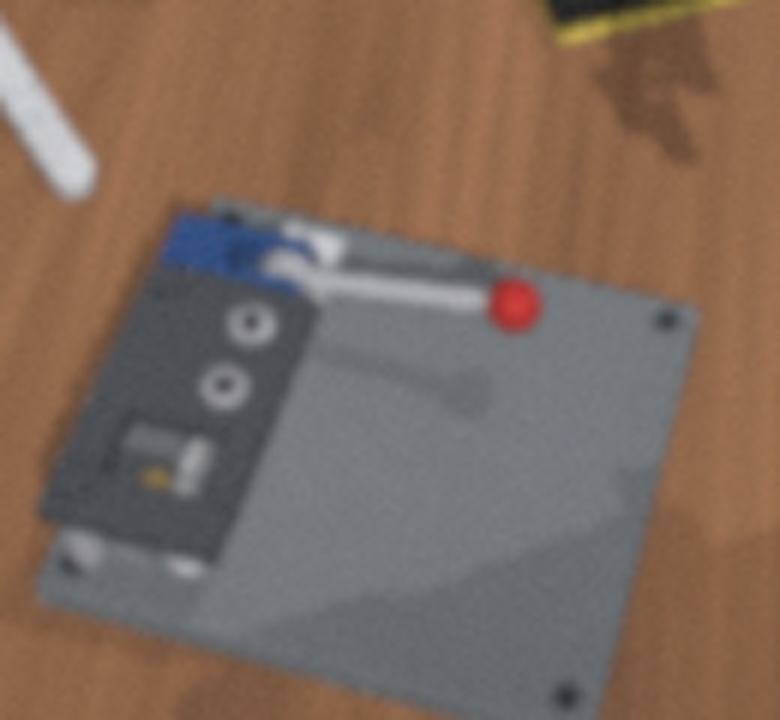

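View pics/t25c.png

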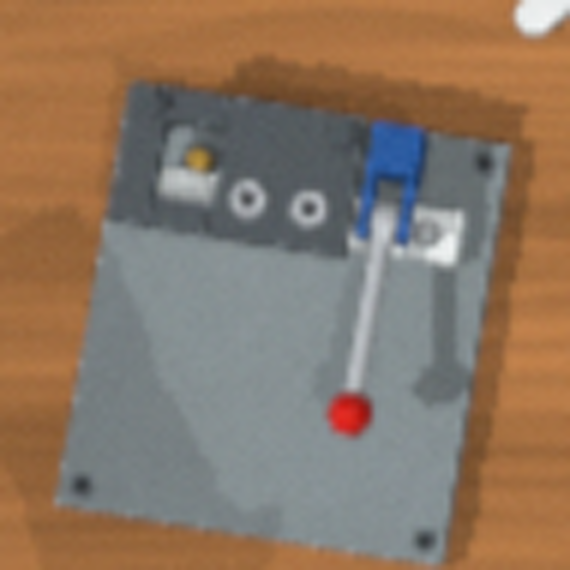

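```bash
python3 -c "
from go import *
t=cv2.imread('pics/t25.png');s=cv2.imread('pics/s25.png')
a=cv2.resize(t[158:190,162:194],(400,400),interpolation=cv2.INTER_CUBIC);b=cv2.resize(s[240:280,190:230],(400,400),interpolation=cv2.INTER_CUBIC)
cv2.imwrite('pics/fin.png',cv2.hconcat([a,b]))
a=cv2.resize(t[185:260,265:345],(400,375),interpolation=cv2.INTER_CUBIC);b=cv2.resize(s[125:195,245:325],(400,375),interpolation=cv2.INTER_CUBIC)
cv2.imwrite('pics/fin2.png',cv2.hconcat([a,b]))"
```

```text
(no output)
```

View pics/fin.png

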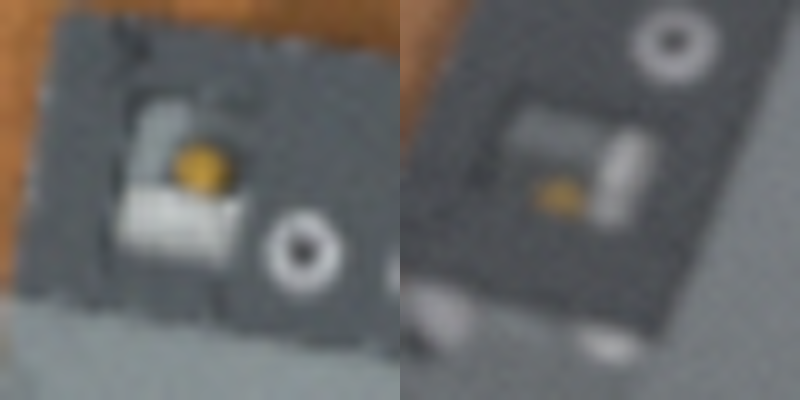

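View pics/fin2.png

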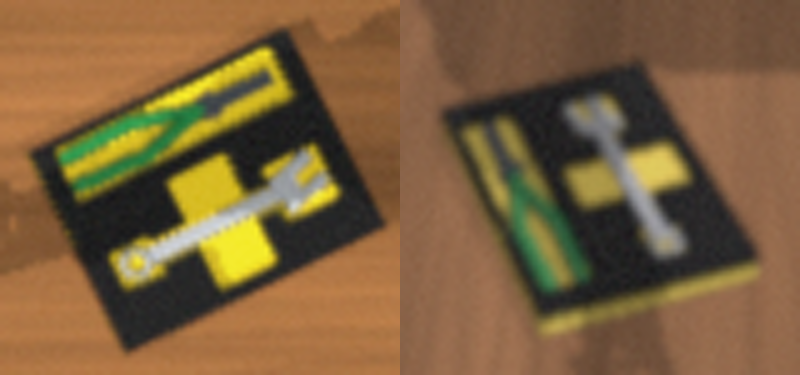

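The blank touches the stop in both views. In the tray, the jaw looks shifted towards one side of its pocket, so I measure whether it lies level and inside.

```bash
python3 - <<'E'
from meas import *
t=cv2.imread('pics/t25.png')
cv2.imwrite('pics/fin3.png',cv2.resize(t[205:250,280:340],None,fx=12,fy=12,interpolation=cv2.INTER_CUBIC))
P=up(t).astype(int); V=P.max(2); sat=V-P.min(2)
tp=np.array([476.9,-290.1]);d=np.array([np.cos(np.radians(-64)),np.sin(np.radians(-64))]);n=np.array([-d[1],d[0]])
m=((sat<70)&(V>105)).astype(np.uint8); r=np.zeros_like(m); r[205*S:250*S,283*S:335*S]=1; m*=r
cs,_=cv2.findContours(m,cv2.RETR_EXTERNAL,cv2.CHAIN_APPROX_NONE);c=max(cs,key=cv2.contourArea)
f=np.zeros_like(m);cv2.drawContours(f,[c],-1,1,-1);ys,xs=np.nonzero(f);Q=onplane('top',dn(np.c_[xs,ys]),.019)[:,:2]*1000-tp
s=Q@d;q=Q@n;print('s',s.min(),s.max())
for a in range(-90,96,8):
    k=(s>=a)&(s<a+8)
    if k.sum(): print(a+4,q[k].min().round(1),q[k].max().round(1),((q[k].min()+q[k].max())/2).round(1))
# yellow outline + spanner
h=cv2.cvtColor(up(t),cv2.COLOR_BGR2HSV); y=((h[...,0]>20)&(h[...,0]<36)&(h[...,1]>120)&(h[...,2]>90)).astype(np.uint8)|m
y*=r; ys,xs=np.nonzero(y);Q=onplane('top',dn(np.c_[xs,ys]),.014)[:,:2]*1000-tp; s=Q@d;q=Q@n
print('cut')
for a in (-80,-72,-64,-40,-32,36,48,56,64,72,80):
    k=(s>=a)&(s<a+8)&(abs(q)<40); print(a+4,q[k].min().round(1),q[k].max().round(1),((q[k].min()+q[k].max())/2).round(1))
# depth heights
E
```

```text
s -84.59420876062256 89.68629824393486
-86 -5.6 8.4 1.4
-78 -15.4 15.5 0.1
-70 -16.2 15.2 -0.5
-62 -8.3 10.2 0.9
-54 -11.4 8.0 -1.7
-46 -9.7 8.0 -0.9
-38 -9.7 8.0 -0.8
-30 -10.8 8.0 -1.4
-22 -8.8 6.9 -0.9
-14 -5.4 6.9 0.8
-6 -5.4 7.0 0.8
2 -5.4 7.5 1.1
10 -5.4 7.6 1.1
18 -5.4 7.9 1.3
26 -10.9 11.0 0.0
34 -9.8 9.8 0.0
42 -11.2 13.5 1.2
50 -17.4 13.8 -1.8
58 -16.8 16.1 -0.3
66 -13.7 19.2 2.8
74 -11.4 22.6 5.6
82 -10.6 22.9 6.2
90 -10.3 -0.1 -5.2
cut
-76 -16.5 16.7 0.1
-68 -17.0 17.3 0.1
-60 -17.3 17.3 -0.0
-36 -10.5 12.5 1.0
-28 -39.7 39.9 0.1
40 -17.1 9.1 -4.0
52 -24.1 24.1 -0.0
60 -25.0 24.4 -0.3
68 -25.0 24.4 -0.3
76 -24.9 23.3 -0.8
84 -24.9 23.6 -0.7
```

View pics/fin3.png

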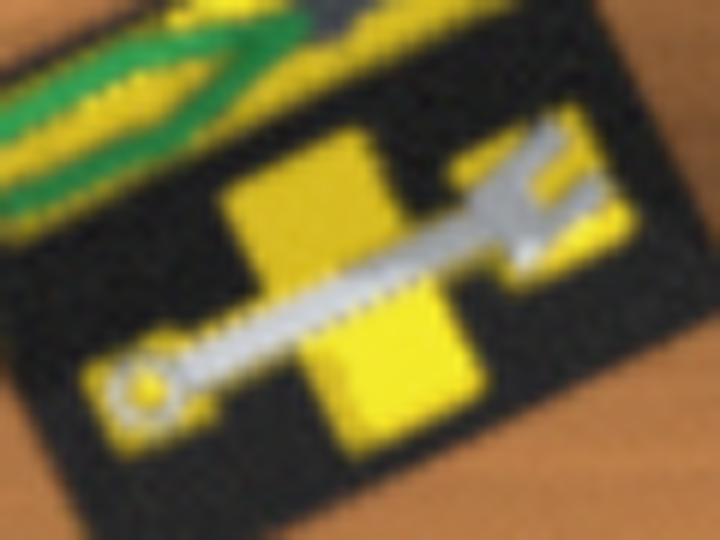

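```bash
python3 - <<'E'
from meas import *
tp=np.array([475.5,-290.1]);d=np.array([np.cos(np.radians(-64)),np.sin(np.radians(-64))]);n=np.array([-d[1],d[0]])
D=[];T=[]
for n_ in('top','side'):
    for i in range(3):
        p,dd=bot.camera(n_); D.append(dd)
    dm=np.median(np.array(D[-3:]),0); C=cloud(n_,dm)*np.array([1000,1000,1000]); Q=C[...,:2]-tp; s=Q@d;q=Q@n;z=C[...,2]
    def md(k): return (np.median(z[k]).round(1),z[k].std().round(1),int(k.sum()))
    print(n_,'black top',md((abs(s)<100)&(q<-30)&(q>-52)&(abs(s)>35)),'head',md((s>50)&(s<64)&(abs(q)<12)),'upper prong',md((s>66)&(s<82)&(q>12)&(q<20)),'lower prong',md((s>66)&(s<82)&(q<-4)&(q>-11)),'shank',md((abs(s)<25)&(abs(q-1)<5)),'shank far',md((s<-30)&(s>-55)&(abs(q-1)<5)),'ring',md((s<-64)&(s>-82)&(abs(q)<10)),'floor slot',md((abs(s)<20)&(abs(q)>15)&(abs(q)<38)))
E
```

```text
top black top (np.float64(23.2), np.float64(3.1), 201) head (np.float64(20.0), np.float64(3.8), 24) upper prong (np.float64(18.5), np.float64(4.8), 10) lower prong (np.float64(17.4), np.float64(4.4), 9) shank (np.float64(19.7), np.float64(2.8), 31) shank far (np.float64(20.7), np.float64(3.3), 15) ring (np.float64(14.5), np.float64(5.6), 26) floor slot (np.float64(11.4), np.float64(3.3), 125)
side black top (np.float64(24.9), np.float64(1.3), 132) head (np.float64(21.8), np.float64(1.3), 14) upper prong (np.float64(17.8), np.float64(3.4), 4) lower prong (np.float64(22.2), np.float64(3.4), 5) shank (np.float64(20.3), np.float64(3.2), 31) shank far (np.float64(21.3), np.float64(1.0), 14) ring (np.float64(20.1), np.float64(3.3), 17) floor slot (np.float64(13.3), np.float64(1.8), 73)
```

The spanner lies flat in the recess: its head is about 3 mm below the tray top in both depth images, as it should be. The blank is against the stop. The knob measures z 79 mm (nominal 78), which makes the lever about 1.39 rad. I hand the job in.

```bash
python3 -c "
from workcell import bot
print(bot.get_obs()['time'],bot.get_obs()['wrist_force'].round(1)); print(bot.job_done())"
```

```text
34.15 [ 0.5 -0.3  0.1]
the job is handed in; nothing more can be done
None
```

I did the three steps in the order asked and handed the job in at 34.2 s of the 67 s allowed, with the arm clear of everything. No verdict was reported.

- **Spanner:** It went from the base plate into its tray cutout. Depth from both cameras puts the jaw head 20–22 mm above the bench (21 expected), below the 24 mm tray top. It lies about 1° askew, inside the pockets.
- **Blank:** The tool cannot lean in this interface, so I swung the blank to about 6° short with upright fingers. I then pushed its tail behind the pin to bring it home. Both views show its edge on the brass stop, before and after clamping. My first two tail pushes, with closed fingers, failed: one missed and one only caught the corner. One open finger then worked, at about 20 N.
- **Clamp:** I gripped the knob, swung it over and pressed until it resisted at 22 N. Afterwards the knob measured 79 mm high, against 78 mm nominal. That makes the lever about 1.39 rad, within my measuring error of the full 1.40.

**Disagreements and unplanned contacts:**
- The two cameras differed by 2–3 mm in x. I used the spanner's measured position in the grip to settle which to trust.
- While pushing the blank, the wrist force rose to 16 N, most likely a finger touching the front edge of the bush plate. I stopped and backed off.
- I saw no contact with the file, hammer or bottle, but made no separate final check of them.

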